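Shut down the battery charging station

ROBOT

A 6-joint arm with a two-finger parallel gripper is mounted at the origin on the work surface. World frame = base frame: x ahead of the robot, y to its left, z up, the work surface at z = 0. Lengths are in m, angles in rad, forces in N, time in s.
With the tool pointing down it reaches from about 0.35 to 0.725 m from the base axis. Payload 4.3 kg.
Tool frame: the origin (TCP) lies between the finger pads, 19 mm behind the fingertips; this is the grasp point; z points along the fingers, y is the line along which they close (so a half turn about z gives the same grasp; the last joint's range is limited). The gripper opens to 85 mm and grips with 20 to 120 N. Pads are 22 mm wide; open, the fingers measure 114 mm over their backs; the gripper's body (76 mm by 85 mm) begins 54 mm behind the grasp point. The pads swing forward as they close: fully open they stand 13 mm farther back than shut.
Start: joints at [1.199, 0.377, 0.081, 1.274, 0, 1.46], TCP at [0.149, 0.555, 0.25] pointing down, gripper open.
Joint ranges: [-2.72, 2.72], [-0.84, 1.66], [-1.02, 1.22], [-1.77, 2.12], [-1.37, 1.28], [-3.14, 3.14]. Speed limits (rad/s): [2.57, 2.57, 3.14, 3.14, 3.14, 3.14].

INTERFACE

Orientations are given as a unit quaternion [x, y, z, w].
In Python, from cell import manip, viewer, order, spotter gives the robot as it stands.
- The arm moves only by the tool jog_arm, never from a script. Its argument "rows" is a list of rows, each a list of 3 entries, a list of its own where there are three numbers: the shift along the tool's x, y, z in cm, then the turn, a rotation vector about the tool's x, y, z in degrees, then the finger opening in cm, from 0 to 8.54. In form: [[[x, y, z], [wx, wy, wz], fingers], ...]. A call has 1 to 5 rows; each row shifts and turns the commanded pose from where the row before left it, along the tool's axes as they then stand; what a row does not reach is not made up. A row lasts 1/12 s, in which the tool goes at most 41.7 mm and 7.16 degrees, less where a joint would pass 70% of its speed; a pose out of reach is approached as far as the arm can. A call with a gripper value outside its range is refused whole. The fingers move at their own pace and stop on an object; "force" is the grip in N (left out, the last holds). Time passes only in rows, so rows that do not move let the fingers close. It gives the time, the measured TCP pose, the force, the opening and the grip force at its end, in the units of the state.
- manip.sense(): the state, without advancing time (a new reading comes with each control period).
- viewer.read_camera(name): name is "scene" or "top" or "wrist"; returns a dict with "frame" (384x512x3 uint8, blue, green, red), "depth" (384x512 float32, m along the optical axis (not along the pixel's ray), 0 where there is no reading), "fov_y" (degrees; the focal length in pixels is half the picture's height over the tangent of half this angle, whatever the lens; pixels are square), "cx", "cy" (the principal point, pixels), "T" (4x4, takes a point from camera to world coordinates). Camera axes: x right, y up, looking along -z (the intrinsics and any distortion apply to the point x, -y, -z); pixel columns grow to the right and rows downward; lengths in m; the calibration is good to about 2 mm. A picture is of the moment at which its call begins.
- order.sign_off(): hands the job in; it is judged then, once.
Trained networks look in a picture, given as the dict that the camera call returned (one of the last four; its "shot" number tells which), for a name from the list of things; names that differ only in an ending like _2 or _b are one class to them, and where a whole thing is asked for, a point or a joint stands for the part that bears it (a point fixed in the world has none). Each returns a list of dicts, best first, with "conf" (0 to 1); they miss things now and then, are a little off and sometimes report something else, mostly with a low value. They report only what shows in the picture. A call takes as long as a camera call.
- spotter.trace(picture, name): "mask" (384x512 bool, what is visible of it) and "bbox" ([left, top, right, bottom] in pixels, round what is visible of it).
The state is a dict: "time": time; "q": joint angles; "qd": joint speeds; "joint_efforts": joint torques, N m; "position": TCP position; "tcp_rot": TCP orientation; "force": force on the tool from outside, world axes, zero at the start; "torque": the same for the moment, N m; "grip_width": finger opening in m; "grip_force": force on a finger pad.
Only numpy, scipy, OpenCV 4.12 (cv2) and the standard library are available. Lean on these libraries where they do the work, as an engineer would, in place of code of your own. Each camera call takes 0.05 s, during which the arm holds its last target. There are 200 camera calls.

TASK

Switch the charger off with its lever first, then take the battery packs from the charging dock in the order red, yellow, blue (one of them may be missing): pull each pack straight up out of its sprung socket, hang it by its loop on the sprung hook of its own colour, and tug it down gently for a moment to confirm that it is held before you let go. When the dock is empty, put the grey dust cover squarely and fully down over it, and leave the screwdriver, the glue bottle and the screw bin alone.

Things in the scene. Friction and masses are not known exactly. Their poses are not given: they have to be found in the camera images.
- pack_red: battery pack with red loop handle, 0.25 kg, may be absent. Origin: centre of the shoulder resting on the dock, z up (mm). Black body 36 (x) x 46 (y), z 0..62; loop over it, open along x, opening 34 wide (y), z 62..106; its top bar 12 (x) x 46 (y), z 106..116; grip lug on the bar 20 (x) x 18 (y), z 116..150, pinch across y from above, TCP at z 138; contact tongue below 14 x 32, z -26..0
- pack_red_loop (a point): centre of the underside of the top bar of the red pack's loop, 106 mm above the pack's origin, 32 mm below the TCP's place on the lug; rests on the hook's arm when hung; axes as the pack's
- stand_red: fixed stand with red foot, cap and hook carriage. Origin: underside centre of its foot, 8 mm above the bench; foot 60 x 50 mm, post 16 x 16, 224 tall. The hook sticks out of the post to the stand's own -x (roughly to the robot). Three stands in a row, 100 mm apart along their y; order of colours varies
- hook_red_seat (a point): hanging point of the red hook: top of its level arm, 60 mm from the post's axis to the stand's -x, 186 mm above the stand's origin when unloaded; axes as the stand's; moves with the hook. The arm is an 8 mm round bar along x; its upturned tip is 40 mm beyond the seat to -x and rises 18 mm above the seat's height
- hook_red (a joint): how far the red hook is pulled down on its spring, m: 0 unloaded, 0.005 with a pack hanging free, stop at 0.030; 500 N/m. A gentle tug takes it to 0.016..0.025 (8 to 12 N with the pack's weight), kept on for half a second; below 0.013 is too weak, over 20 N too hard
- pack_yellow: battery pack with yellow loop handle, 0.25 kg, may be absent. Origin: centre of the shoulder resting on the dock, z up (mm). Black body 36 (x) x 46 (y), z 0..62; loop over it, open along x, opening 34 wide (y), z 62..106; its top bar 12 (x) x 46 (y), z 106..116; grip lug on the bar 20 (x) x 18 (y), z 116..150, pinch across y from above, TCP at z 138; contact tongue below 14 x 32, z -26..0
- pack_yellow_loop (a point): centre of the underside of the top bar of the yellow pack's loop, 106 mm above the pack's origin, 32 mm below the TCP's place on the lug; rests on the hook's arm when hung; axes as the pack's
- stand_yellow: fixed stand with yellow foot, cap and hook carriage. Origin: underside centre of its foot, 8 mm above the bench; foot 60 x 50 mm, post 16 x 16, 224 tall. The hook sticks out of the post to the stand's own -x (roughly to the robot). Three stands in a row, 100 mm apart along their y; order of colours varies
- hook_yellow_seat (a point): hanging point of the yellow hook: top of its level arm, 60 mm from the post's axis to the stand's -x, 186 mm above the stand's origin when unloaded; axes as the stand's; moves with the hook. The arm is an 8 mm round bar along x; its upturned tip is 40 mm beyond the seat to -x and rises 18 mm above the seat's height
- hook_yellow (a joint): how far the yellow hook is pulled down on its spring, m: 0 unloaded, 0.005 with a pack hanging free, stop at 0.030; 500 N/m. A gentle tug takes it to 0.016..0.025 (8 to 12 N with the pack's weight), kept on for half a second; below 0.013 is too weak, over 20 N too hard
- pack_blue: battery pack with blue loop handle, 0.25 kg, may be absent. Origin: centre of the shoulder resting on the dock, z up (mm). Black body 36 (x) x 46 (y), z 0..62; loop over it, open along x, opening 34 wide (y), z 62..106; its top bar 12 (x) x 46 (y), z 106..116; grip lug on the bar 20 (x) x 18 (y), z 116..150, pinch across y from above, TCP at z 138; contact tongue below 14 x 32, z -26..0
- pack_blue_loop (a point): centre of the underside of the top bar of the blue pack's loop, 106 mm above the pack's origin, 32 mm below the TCP's place on the lug; rests on the hook's arm when hung; axes as the pack's
- stand_blue: fixed stand with blue foot, cap and hook carriage. Origin: underside centre of its foot, 8 mm above the bench; foot 60 x 50 mm, post 16 x 16, 224 tall. The hook sticks out of the post to the stand's own -x (roughly to the robot). Three stands in a row, 100 mm apart along their y; order of colours varies
- hook_blue_seat (a point): hanging point of the blue hook: top of its level arm, 60 mm from the post's axis to the stand's -x, 186 mm above the stand's origin when unloaded; axes as the stand's; moves with the hook. The arm is an 8 mm round bar along x; its upturned tip is 40 mm beyond the seat to -x and rises 18 mm above the seat's height
- hook_blue (a joint): how far the blue hook is pulled down on its spring, m: 0 unloaded, 0.005 with a pack hanging free, stop at 0.030; 500 N/m. A gentle tug takes it to 0.016..0.025 (8 to 12 N with the pack's weight), kept on for half a second; below 0.013 is too weak, over 20 N too hard
- dock: fixed grey charging dock, 90 x 180 x 50 mm (x, y, z); origin at the centre of its underside. Three sockets in its top at y -65, 0, +65 mm, 18 x 36, 32 deep; packs in any of them, axes parallel to the dock's. Sprung detents hold a pack: it comes with a straight upward pull of 8 to 15 N over the first 15 mm and is clear after 30 mm
- charger_lever (a joint): toggle lever on the white bench supply: 0 (start 0 to 0.15) = charger on, leaning to the supply's -y; 1.0 rad (its stop) = off, leaning to +y; stays where it is left, moves easily (1 N at the ball). Pivot 92 mm above the bench over the supply's centre, rod 80 mm; upright at 0.5 rad
- charger_lever_tip (a point): centre of the red ball (26 mm across) at the end of the charger lever
- supply: fixed white bench supply, 100 x 130 x 70 mm, with the lever's housing (50 x 70 x 25 mm) on its top; origin at the centre of its underside
- cover: loose light-grey dust cover for the dock, 106 x 196 mm (x, y), 0.25 kg: a tray upside down. Origin: centre of its rim's underside, z up. Slab z 15..19; on it a black bar handle 16 (x) x 70 (y), z 19..51, pinch across x from above. Fits round the dock's top with 4 mm play a side, long side to long side, either way round; fully on, its origin is 35 mm above the dock's origin
- screwdriver: bystander: screwdriver with green handle, 190 mm long along its x, lying on the bench
- glue: bystander: red bottle, 44 mm across, 120 mm tall, origin at its underside
- screw_bin: bystander: blue open bin of screws, 100 x 120 x 50 mm, origin at its underside

How it is judged:
On the way, in this order (a step that is already met when the one before it is completed fails the run):
1. the charger is switched off (lever beyond 0.8 rad) (value of joint charger_lever above 0.8 rad), for 0.1 s.
2. the red pack is on the red hook and, still held in the fingers, is tugged down so that it bears on the hook with more than 6.5 N for 0.2 s (x of pack_red_loop in the frame of hook_red_seat between -0.045 and 0.045 m and y of pack_red_loop in the frame of hook_red_seat between -0.015 and 0.015 m and z of pack_red_loop in the frame of hook_red_seat between -0.008 and 0.008 m and contact force between pack_red and stand_red above 6.5 N and contact force between the fingers and pack_red above 1 N), for 0.2 s.
3. the yellow pack is on the yellow hook and, still held in the fingers, is tugged down so that it bears on the hook with more than 6.5 N for 0.2 s (x of pack_yellow_loop in the frame of hook_yellow_seat between -0.045 and 0.045 m and y of pack_yellow_loop in the frame of hook_yellow_seat between -0.015 and 0.015 m and z of pack_yellow_loop in the frame of hook_yellow_seat between -0.008 and 0.008 m and contact force between pack_yellow and stand_yellow above 6.5 N and contact force between the fingers and pack_yellow above 1 N), for 0.2 s.
4. the blue pack is on the blue hook and, still held in the fingers, is tugged down so that it bears on the hook with more than 6.5 N for 0.2 s (x of pack_blue_loop in the frame of hook_blue_seat between -0.045 and 0.045 m and y of pack_blue_loop in the frame of hook_blue_seat between -0.015 and 0.015 m and z of pack_blue_loop in the frame of hook_blue_seat between -0.008 and 0.008 m and contact force between pack_blue and stand_blue above 6.5 N and contact force between the fingers and pack_blue above 1 N), for 0.2 s.
At the end, for the whole second after the job is handed in: lever off (over 0.8 rad); every pack present hangs still on the hook of its colour (loop within 45 mm along, 15 mm across, 8 mm in height of the seat; tilt under 0.25 rad; over 1 N on the hook); cover still and fully down on the dock (within 9 mm, 0.12 rad, height 4 mm) (value of joint charger_lever above 0.8 rad and x of pack_red_loop in the frame of hook_red_seat between -0.045 and 0.045 m and y of pack_red_loop in the frame of hook_red_seat between -0.015 and 0.015 m and z of pack_red_loop in the frame of hook_red_seat between -0.008 and 0.008 m and angle between each of pack_red, pack_yellow, pack_blue's own z axis and vertical below 0.25 rad and linear speed of each of pack_red, pack_yellow, pack_blue below 0.05 m/s and contact force between pack_red and stand_red above 1 N and x of pack_yellow_loop in the frame of hook_yellow_seat between -0.045 and 0.045 m and y of pack_yellow_loop in the frame of hook_yellow_seat between -0.015 and 0.015 m and z of pack_yellow_loop in the frame of hook_yellow_seat between -0.008 and 0.008 m and contact force between pack_yellow and stand_yellow above 1 N and x of pack_blue_loop in the frame of hook_blue_seat between -0.045 and 0.045 m and y of pack_blue_loop in the frame of hook_blue_seat between -0.015 and 0.015 m and z of pack_blue_loop in the frame of hook_blue_seat between -0.008 and 0.008 m and contact force between pack_blue and stand_blue above 1 N and x of cover in the frame of dock between -0.009 and 0.009 m and y of cover in the frame of dock between -0.009 and 0.009 m and z of cover in the frame of dock between 0.031 and 0.039 m and angle between the y axis of cover and the y axis of dock, either way round below 0.12 rad and linear speed of cover below 0.03 m/s); the robot touches nothing.
It fails at once if a pack is lifted out of the dock (over 25 mm) while the charger is still on (value of joint charger_lever below 0.7 rad and z of any of pack_red, pack_yellow, pack_blue in the frame of dock above 0.075 m).
It fails at once if a hook is loaded with more than 20 N by its pack (contact force between pack_red and stand_red above 20 N or contact force between pack_yellow and stand_yellow above 20 N or contact force between pack_blue and stand_blue above 20 N).
It fails at once if the screwdriver, glue bottle or screw bin is moved more than 30 mm (distance of any of screwdriver, glue, screw_bin from where it was at the start of the episode above 0.03 m).
Of pack_red, pack_yellow, pack_blue only 2 to 3 are there at a start; the rules pass over those that are not, and their reading is None.
At some moment in a run one of cover may be knocked a few centimetres aside while the robot is not near it.
It also fails if it takes over 210 s, if anything falls off the work surface, if the arm or the gripper's body presses on something with over 40 N, if the wrist force passes 120 N, or if a joint passes its speed limit or range.

## Working session

There is one attempt and no reset: what is moved stays moved. The work goes in short steps, Python scripts to look and compute and a tool call to move; the robot and the scene stay as the last step left them, time stands still between calls to the robot, and variables do not carry over. Pictures are saved under pics/ and viewed, at most 18 in all, crops included, and the job is handed in when it is done.

Besides the shell and the picture viewer there is one more tool, called after "Emit:" by a JSON object that holds its "fn" and its "kwargs". jog_arm: Moves the arm, as the interface text tells. Its arguments: {"type":"object","properties":{"rows":{"type":"array","items":{"type":"array"}},"force":{"type":"number"}},"required":["rows"]}

```bash
mkdir -p pics; ls; cat > h.py <<'E'
import numpy as np, cv2
from cell import manip, viewer, order, spotter
def cloud(p):
    h,w=p["depth"].shape; f=h/2/np.tan(np.radians(p["fov_y"])/2)
    v,u=np.mgrid[0:h,0:w]; d=p["depth"]
    P=np.stack([(u-p["cx"])*d/f,-(v-p["cy"])*d/f,-d],-1)
    W=P@p["T"][:3,:3].T+p["T"][:3,3]; W[d==0]=np.nan
    return W
E
python3 - <<'E'
from h import *
for n in ("scene","top"):
    p=viewer.read_camera(n); cv2.imwrite(f"pics/{n}0.png",p["frame"])
    print(n,{k:v for k,v in p.items() if k not in("frame","depth","T")},np.round(p["T"],3).tolist(),(p["depth"]==0).mean())
    W=cloud(p)
    for t in ["pack_red","pack_yellow","pack_blue","stand_red","stand_yellow","stand_blue","dock","charger_lever_tip","supply","cover","screwdriver","glue","screw_bin"]:
        for r in spotter.trace(p,t)[:2]:
            Q=W[r["mask"]]; Q=Q[~np.isnan(Q[:,0])]
            print(t,round(r["conf"],2),np.round(r["bbox"]).tolist(),len(Q),*( [np.round(np.percentile(Q,q,axis=0),3).tolist() for q in (3,50,97)] if len(Q) else []))
print(manip.sense())
E
```

```text
pics
scene {'fov_y': 51.51511080249152, 'cx': 251.12324773092243, 'cy': 191.69684042996792, 'shot': 1} [[-0.462, -0.659, 0.594, 1.339], [0.887, -0.356, 0.295, 0.413], [0.017, 0.663, 0.749, 1.06], [0.0, 0.0, 0.0, 1.0]] 0.0055694580078125
pack_red 0.71 [184.0, 123.0, 199.0, 157.0] 375 [0.458, -0.277, 0.054] [0.484, -0.251, 0.11] [0.498, -0.231, 0.196]
pack_red 0.62 [197.0, 123.0, 214.0, 159.0] 392 [0.439, -0.214, 0.051] [0.466, -0.189, 0.111] [0.479, -0.169, 0.199]
pack_yellow 0.88 [164.0, 121.0, 182.0, 155.0] 344 [0.481, -0.337, 0.056] [0.503, -0.313, 0.109] [0.515, -0.294, 0.197]
pack_blue 0.8 [200.0, 120.0, 215.0, 159.0] 363 [0.443, -0.212, 0.058] [0.466, -0.188, 0.111] [0.479, -0.169, 0.199]
stand_red 0.68 [350.0, 180.0, 381.0, 255.0] 651 [0.442, 0.385, 0.004] [0.55, 0.407, 0.098] [0.571, 0.429, 0.232]
stand_yellow 0.58 [289.0, 167.0, 314.0, 241.0] 646 [0.369, 0.155, 0.001] [0.599, 0.213, 0.076] [0.62, 0.236, 0.232]
stand_blue 0.81 [322.0, 173.0, 342.0, 247.0] 665 [0.408, 0.273, 0.002] [0.574, 0.309, 0.091] [0.597, 0.332, 0.232]
dock 0.95 [167.0, 144.0, 226.0, 175.0] 872 [0.422, -0
[... 3574 characters left out ...]
] [0.733, -0.301, 0.051]
{'time': 1.4, 'q': array([1.19872544e+00, 3.77290699e-01, 8.10160472e-02, 1.27441022e+00,
       6.69698800e-06, 1.46046412e+00]), 'qd': array([ 0.00106908,  0.00075554, -0.00055522,  0.00072447, -0.00052133,
        0.00026693]), 'joint_efforts': array([-1.18574626e-03, -4.63512433e+01,  2.70151860e+01,  4.08903752e-04,
       -5.65388189e-05,  6.38069565e-06]), 'position': array([0.1488113 , 0.55544936, 0.25004091]), 'tcp_rot': array([1.30496101e-01, 9.91448821e-01, 5.49152173e-05, 1.00603092e-05]), 'force': array([-0.26180237, -0.97165064,  0.48454139]), 'torque': array([-0.04754101, -0.0358111 ,  0.00127276]), 'grip_force': 0.0, 'grip_width': 0.08529097854856688}
```

View pics/top0.png

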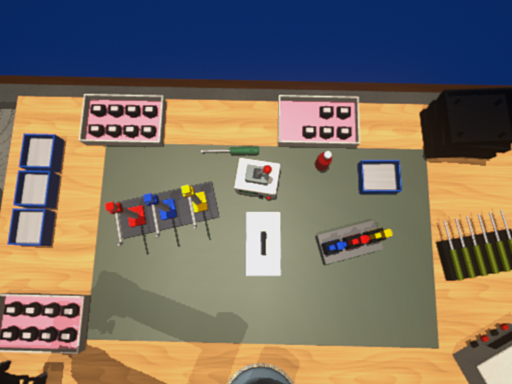

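View pics/scene0.png

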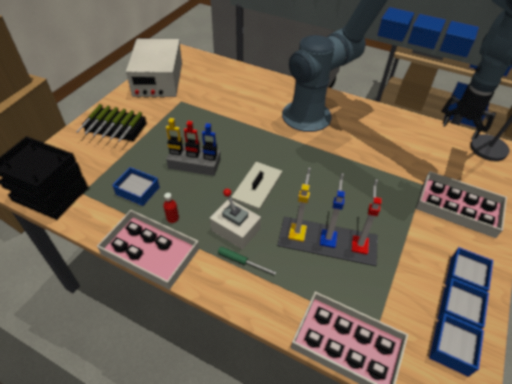

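The top view shows all three packs in the dock: blue near (333,247), red (357,241) and yellow (383,234). The hooks are red (117,225), blue (152,217) and yellow (188,207). The lever ball is at (266,169), and the cover at (263,243) has its long side roughly along x. Next I'll measure these precisely.

```bash
cat > m.py <<'E'
from h import *
def rect(Q):
    (c,s,a)=cv2.minAreaRect((Q[:,:2]*1000).astype(np.float32)); return np.round(c,1),np.round(s,1),round(a,1)
def pts(p,lo,hi,m=None):
    W=cloud(p).reshape(-1,3); F=p["frame"].reshape(-1,3)
    k=np.all((W>lo)&(W<hi),axis=1); return W[k],F[k].astype(int)
E
python3 - <<'E'
from m import *
for n in ("scene","top"):
    p=viewer.read_camera(n); print(n)
    # lugs
    Q,F=pts(p,(.4,-.36,.185),(.56,-.14,.206))
    for nm,y in (("blue",-.188),("red",-.25),("yel",-.313)):
        S=Q[abs(Q[:,1]-y)<.03]; T=S[S[:,2]>.195]
        print("lug",nm,len(T),T.mean(0).round(4),rect(T))
    Q,F=pts(p,(.4,-.37,.046),(.57,-.13,.054)); print("dock",len(Q),rect(Q))
    Q,F=pts(p,(.35,-.08,.014),(.6,.09,.024)); print("slab",len(Q),rect(Q),Q[:,2].mean())
    Q,F=pts(p,(.35,-.08,.045),(.6,.09,.056)); print("bar",len(Q),Q.mean(0).round(4),rect(Q))
    Q,F=pts(p,(.6,-.06,.064),(.76,.12,.075)); print("supply",len(Q),rect(Q))
    Q,F=pts(p,(.6,-.06,.09),(.76,.12,.1)); print("housing",len(Q),rect(Q))
    Q,F=pts(p,(.6,-.06,.145),(.76,.12,.2)); s=Q; 
    A=np.c_[2*s,np.ones(len(s))]; x=np.linalg.lstsq(A,(s**2).sum(1),rcond=None)[0]; print("ball",len(Q),x[:3].round(4),np.sqrt(x[3]+x[:3]@x[:3]).round(4),s.max(0).round(3))
    for nm,y in (("yel",.204),("blue",.301),("red",.4)):
        Q,F=pts(p,(.4,y-.05,.226),(.66,y+.05,.24)); print("cap",nm,len(Q),Q.mean(0).round(4),rect(Q)[:2])
        Q,F=pts(p,(.4,y-.05,.183),(.66,y+.05,.2)); c=Q[:,:2]; k=c[:,0]<c[:,0].max()-.05; c=c[k]
        if len(c)>5:
            l=np.polyfit(c[:,0],c[:,1],1); print("  arm",len(c),l.round(4),np.degrees(np.arctan(l[0])).round(1),c[:,0].min().round(3),np.median(Q[k,2]).round(4), np.percentile(Q[k,2],95).round(4))
        Q,F=pts(p,(.4,y-.05,.2015),(.66,y+.05,.22)); Q=Q[Q[:,0]<.53-0.25*(y-.2)]; print("  tip",len(Q),Q.mean(0).round(4) if len(Q) else "")
    Q,F=pts(p,(.68,-.25,.01),(.8,-.1,.13)); print("glue",Q[:,:2].mean(0))
E
```

```text
scene
lug blue 26 [ 0.4598 -0.193   0.1993] (array([ 458.4, -194.2]), array([21. , 18.9]), 15.1)
lug red 27 [ 0.4773 -0.2553  0.1992] (array([ 474.6, -257.1]), array([27.2, 16.7]), 32.5)
lug yel 27 [ 0.4956 -0.317   0.1995] (array([ 494.9, -318.4]), array([20.9, 17.5]), 21.6)
dock 396 (array([ 476.5, -255. ]), array([ 94.9, 181.6]), 14.8)
slab 1088 (array([466. ,   4.7]), array([204.2, 108.8]), 1.6) 0.019313103761560747
bar 76 [0.4696 0.0059 0.0507] (array([469. ,   4.9]), array([70.9, 17.4]), 2.4)
supply 669 (array([671.3,  28.2]), array([132.6, 101.7]), 82.6)
housing 220 (array([670.6,  28. ]), array([71.1, 51.2]), 82.2)
ball 72 [6.647e-01 1.000e-04 1.630e-01] 0.0163 [0.68  0.013 0.182]
cap yel 46 [0.5944 0.2135 0.2318] (array([593. , 213.7]), array([20.6, 19.7]))
  arm 35 [0.2549 0.0622] 14.3 0.498 0.1932 0.1973
  tip 9 [0.4979 0.1894 0.208 ]
cap blue 50 [0.5699 0.3099 0.2321] (array([568.7, 309.2]), array([20.8, 19.2]))
  arm 37 [0.2392 0.1731] 13.5 0.469 0.1931 0.1965
  tip 11 [0.4736 0.2856 0.2084]
cap red 55 [0.5448 0.4071 0.232 ] (array([543.1, 406.9]), array([23.9, 20.6]))
 
[... 613 characters left out ...]
upply 894 (array([671. ,  26.3]), array([129.9, 100.2]), 82.2)
housing 260 (array([670.8,  26.2]), array([69.2, 50. ]), 81.8)
ball 68 [ 0.6678 -0.0014  0.1655] 0.0142 [0.678 0.011 0.185]
cap yel 65 [0.5933 0.2111 0.2318] (array([593.9, 211.4]), array([20.2, 19.9]))
  arm 64 [0.2575 0.0585] 14.4 0.501 0.1925 0.1959
  tip 9 [0.4966 0.1864 0.2093]
cap blue 65 [0.5688 0.3078 0.2324] (array([569.2, 307.7]), array([20.1, 20.6]))
  arm 63 [0.2534 0.1636] 14.2 0.477 0.1929 0.1957
  tip 11 [0.4731 0.2833 0.2086]
cap red 68 [0.5444 0.4042 0.2325] (array([544.6, 404.9]), array([20.2, 21.8]))
  arm 71 [0.2783 0.2544] 15.6 0.451 0.1927 0.1959
  tip 11 [0.4486 0.3805 0.2078]
glue [ 0.7535601  -0.17456542]
```

Emit:
{"fn": "jog_arm", "kwargs": {"rows": [[[0,0,-2.5],[0,0,0],0],[[0,0,-2.5],[0,0,-7],0],[[-2.95,-2.64,0],[0,0,0],0],[[-2.95,-2.64,0],[0,0,0],0],[[-2.95,-2.64,0],[0,0,0],0]], "force": 40}}

```text
time: 1.92
position: [0.2261, 0.4644, 0.3006]
tcp_rot: [0.069, 0.998, 0.001, 0.001]
force: [0.6, 0.1, 0.1]
grip_width: 0.0254
grip_force: 0.0
```

Emit:
{"fn": "jog_arm", "kwargs": {"rows": [[[-2.95,-2.64,0],[0,0,0],0],[[-2.95,-2.64,0],[0,0,0],0],[[-2.95,-2.64,0],[0,0,0],0],[[-2.95,-2.64,0],[0,0,0],0],[[-2.95,-2.64,0],[0,0,0],0]]}}

```text
time: 2.33
position: [0.354, 0.3119, 0.3003]
tcp_rot: [0.07, 0.998, 0.0, 0.0]
force: [1.0, 1.2, 0.0]
grip_width: 0.0
grip_force: 0.0
```

Emit:
{"fn": "jog_arm", "kwargs": {"rows": [[[-2.95,-2.64,0],[0,0,0],0],[[-2.95,-2.64,0],[0,0,0],0],[[-2.95,-2.64,0],[0,0,0],0],[[-2.95,-2.64,0],[0,0,0],0],[[-2.95,-2.64,0],[0,0,0],0]]}}

```text
time: 2.75
position: [0.4818, 0.1604, 0.3002]
tcp_rot: [0.07, 0.998, 0.0, 0.0]
force: [0.5, 0.5, 0.1]
grip_width: 0.0003
grip_force: 0.0
```

Emit:
{"fn": "jog_arm", "kwargs": {"rows": [[[-2.95,-2.57,0],[0,0,0],0],[[-2.95,-2.57,0],[0,0,0],0],[[-2.95,-2.57,0],[0,0,0],0],[[-2.95,-2.57,0],[0,0,0],0],[[-2.95,-2.57,0],[0,0,0],0]]}}

```text
time: 3.17
position: [0.61, 0.0126, 0.3001]
tcp_rot: [0.07, 0.998, 0.0, 0.0]
force: [-0.3, 0.5, 0.5]
grip_width: -0.0002
grip_force: 0.0
```

Emit:
{"fn": "jog_arm", "kwargs": {"rows": [[[-2.95,-2.57,0],[0,0,0],0],[[-2.95,-2.57,0],[0,0,0],0],[[0,0,0],[0,0,0],0],[[0,0,3.3],[0,0,0],0],[[0,0,3.3],[0,0,0],0]]}}

```text
time: 3.58
position: [0.6627, -0.0459, 0.2349]
tcp_rot: [0.071, 0.998, -0.0, 0.003]
force: [0.6, -0.3, -0.9]
grip_width: 0.0002
grip_force: 0.0
```

Emit:
{"fn": "jog_arm", "kwargs": {"rows": [[[0,0,3.3],[0,0,0],0],[[0,0,3.3],[0,0,0],0],[[0,0,0],[0,0,0],0]]}}

```text
time: 3.83
position: [0.6547, -0.0437, 0.1597]
tcp_rot: [0.07, 0.998, 0.001, -0.007]
force: [-1.8, 0.2, -1.8]
grip_width: -0.0002
grip_force: 0.0
```

Emit:
{"fn": "jog_arm", "kwargs": {"rows": [[[-0.5,2,0],[0,0,0],0],[[0,2,0],[0,0,0],0],[[0,2,0],[0,0,0],0],[[0,1,0],[0,0,0],0],[[0,0.7,0],[0,0,0],0]]}}

```text
time: 4.25
position: [0.6767, 0.032, 0.1697]
tcp_rot: [0.069, 0.998, -0.0, 0.001]
force: [0.2, -1.7, -0.8]
grip_width: 0.0001
grip_force: 0.5
```

Emit:
{"fn": "jog_arm", "kwargs": {"rows": [[[0,0.3,0],[0,0,0],0],[[0,0,0],[0,0,0],0],[[0,0,0],[0,0,0],0]]}}

```text
time: 4.5
position: [0.6765, 0.0334, 0.1684]
tcp_rot: [0.07, 0.998, 0.0, 0.0]
force: [-0.1, -0.2, 0.5]
grip_width: 0.0
grip_force: 0.0
```

```bash
python3 - <<'E'
from m import *
for n in("top","scene"):
    p=viewer.read_camera(n); r=spotter.trace(p,"charger_lever_tip")
    W=cloud(p)
    for x in r[:2]: Q=W[x["mask"]];Q=Q[Q[:,2]>.14]; print(x["conf"],x["bbox"],Q.mean(0) if len(Q) else 0)
cv2.imwrite("pics/s1.png",cv2.resize(p["frame"][130:290,150:330],None,fx=3,fy=3))
E
```

```text
0.59 [237.2, 202.5, 250.0, 213.5] [0.67969575 0.06550232 0.16752681]
```

View pics/s1.png

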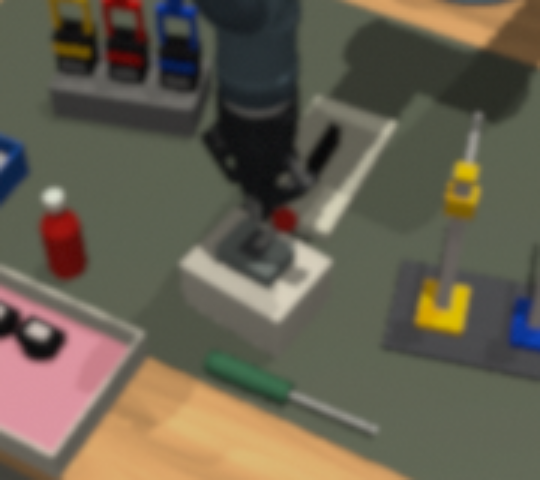

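The scene crop shows the red ball at about (285,220), now on the +y side of the housing. It measures y 0.0655, which matches the stop. The charger is off.

Emit:
{"fn": "jog_arm", "kwargs": {"rows": [[[0,-2,0],[0,0,0],0],[[0,0,-3.5],[0,0,0],0],[[0,0,-3.5],[0,0,0],0],[[0,0,-3.5],[0,0,0],0],[[0,0,-2.7],[0,0,0],4.5]]}}

```text
time: 5.12
position: [0.6735, 0.0134, 0.3031]
tcp_rot: [0.07, 0.998, 0.0, 0.001]
force: [0.5, -0.3, 0.3]
grip_width: 0.0109
grip_force: 0.0
```

Emit:
{"fn": "jog_arm", "kwargs": {"rows": [[[0,0,0],[0,0,-6],4.5],[[0,0,0],[0,0,-6],4.5],[[0,0,0],[0,0,-6],4.5],[[0,0,0],[0,0,-6],4.5],[[2.93,-2.28,0],[0,0,0],4.5]]}}

```text
time: 5.53
position: [0.6538, -0.0125, 0.298]
tcp_rot: [-0.144, 0.99, 0.001, 0.0]
force: [0.1, -0.8, 0.1]
grip_width: 0.0454
grip_force: 0.0
```

Emit:
{"fn": "jog_arm", "kwargs": {"rows": [[[2.93,-2.28,0],[0,0,0],4.5],[[2.93,-2.28,0],[0,0,0],4.5],[[2.93,-2.28,0],[0,0,0],4.5],[[2.93,-2.28,0],[0,0,0],4.5],[[2.93,-2.28,0],[0,0,0],4.5]]}}

```text
time: 5.95
position: [0.5408, -0.1674, 0.3001]
tcp_rot: [-0.139, 0.99, -0.0, 0.0]
force: [-0.3, -0.4, 0.4]
grip_width: 0.0446
grip_force: 0.0
```

Emit:
{"fn": "jog_arm", "kwargs": {"rows": [[[2.93,-2.28,0],[0,0,0],4.5],[[2.93,-2.28,0],[0,0,0],4.5],[[2.93,-2.28,0],[0,0,0],4.5],[[0,0,0],[0,0,0],4.5],[[0,0,0],[0,0,0],4.5]]}}

```text
time: 6.37
position: [0.4754, -0.2576, 0.3002]
tcp_rot: [-0.137, 0.991, 0.0, 0.0]
force: [-1.0, -0.2, 1.1]
grip_width: 0.0449
grip_force: 0.0
```

```bash
cat >> m.py <<'E'
from scipy.spatial.transform import Rotation as R
def to(x,y,z,yaw):
    s=manip.sense(); r=R.from_quat(s["tcp_rot"]); M=r.as_matrix()
    yn=np.degrees(np.arctan2(-M[0,1],M[1,1]))
    c,d=np.cos(np.radians(yaw)),np.sin(np.radians(yaw)); G=np.array([[-c,-d,0],[-d,c,0],[0,0,-1]]).T
    dp=np.array([x,y,z])-s["position"]
    print("at",s["position"].round(4),"yaw",yn.round(2),"tilt",(M[:2,2]).round(4),"turn tool z",round(yn-yaw,2),"then shift cm",(G.T@dp*100).round(2),"f",s["force"].round(2),"t",round(s["time"],2))
def lugs(names,zr=(.195,.206)):
    for n in names:
        p=viewer.read_camera(n)
        for nm,xy in (("blue",(.4595,-.194)),("red",(.477,-.2567)),("yel",(.495,-.3187))):
            Q,F=pts(p,(xy[0]-.02,xy[1]-.02,zr[0]),(xy[0]+.02,xy[1]+.02,zr[1])); print(n,nm,len(Q),Q.mean(0).round(4) if len(Q) else "",rect(Q)[:2] if len(Q)>3 else "")
E
python3 - <<'E'
from m import *
lugs(["wrist"]); to(.477,-.2567,.19,16)
p=viewer.read_camera("wrist"); cv2.imwrite("pics/w1.png",p["frame"])
E
```

```text
wrist blue 551 [ 0.4577 -0.1988  0.1986] (array([ 458.1, -198.2]), array([20.4, 18. ]))
wrist red 543 [ 0.4752 -0.2606  0.1986] (array([ 475.6, -260.6]), array([19.9, 17.9]))
wrist yel 541 [ 0.4926 -0.3225  0.1985] (array([ 493.3, -322.9]), array([19.3, 18. ]))
at [ 0.4762 -0.2565  0.3001] yaw 15.87 tilt [0.0006 0.0005] turn tool z -0.13 then shift cm [-0.07 -0.04 11.01] f [ 0.    0.49 -0.76] t 6.42
```

View pics/w1.png

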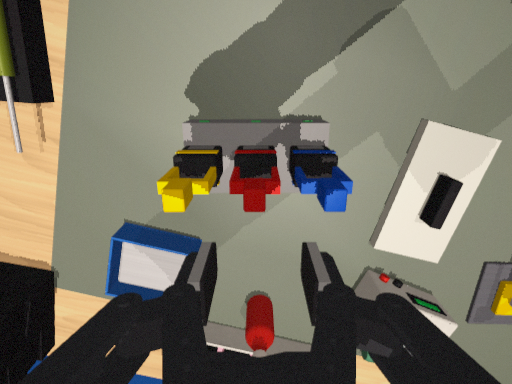

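The wrist view shows the red lug at (256,195), centred between the fingers at columns 205 and 313. The yellow lug is on its left and the blue on its right. I'll descend and grip.

Emit:
{"fn": "jog_arm", "kwargs": {"rows": [[[0,-0.2,3],[0,0,0],4.5],[[0,0,3],[0,0,0],4.5],[[0,0,3],[0,0,0],4.5],[[0,0,1.5],[0,0,0],4.5],[[0,0,0.6],[0,0,0],4.5]]}}

```text
time: 6.88
position: [0.4763, -0.2552, 0.1857]
tcp_rot: [-0.14, 0.99, 0.002, -0.002]
force: [-0.2, -0.3, -0.6]
grip_width: 0.045
grip_force: 0.0
```

Emit:
{"fn": "jog_arm", "kwargs": {"rows": [[[0,0,0],[0,0,0],4.5],[[0,0,0],[0,0,0],1],[[0,0,0],[0,0,0],1],[[0,0,0],[0,0,0],1],[[0,0,0],[0,0,0],1]], "force": 60}}

```text
time: 7.3
position: [0.4785, -0.2586, 0.1908]
tcp_rot: [-0.139, 0.99, -0.001, 0.001]
force: [0.9, -0.1, 3.1]
grip_width: 0.0171
grip_force: 59.4
```

Emit:
{"fn": "jog_arm", "kwargs": {"rows": [[[0,0,0],[0,0,0],1],[[0,0,0],[0,0,0],1]]}}

```text
time: 7.47
position: [0.4785, -0.2586, 0.1907]
tcp_rot: [-0.139, 0.99, -0.001, 0.002]
force: [0.1, -0.9, 6.8]
grip_width: 0.0169
grip_force: 59.8
```

Emit:
{"fn": "jog_arm", "kwargs": {"rows": [[[0,0,-0.5],[0,0,0],1],[[0,0,-1],[0,0,0],1],[[0,0,-1],[0,0,0],1],[[0,0,-1],[0,0,0],1],[[0,0,-1],[0,0,0],1]]}}

```text
time: 7.88
position: [0.4768, -0.2576, 0.2352]
tcp_rot: [-0.139, 0.99, 0.0, -0.0]
force: [0.2, 0.3, -3.9]
grip_width: 0.0172
grip_force: 60.4
```

Emit:
{"fn": "jog_arm", "kwargs": {"rows": [[[0,0,-1.5],[0,0,0],1],[[0,0,-2],[0,0,0],1],[[0,0,0],[0,0,0],1]]}}

```text
time: 8.13
position: [0.4785, -0.2588, 0.2735]
tcp_rot: [-0.139, 0.99, -0.002, 0.002]
force: [0.3, -0.5, -2.2]
grip_width: 0.0169
grip_force: 60.4
```

```bash
python3 - <<'E'
from m import *
to(.414,.372,.26,14.3)
for n in("top","scene","wrist"):
    p=viewer.read_camera(n)
    Q,F=pts(p,(.42,-.30,.26),(.54,-.22,.30)); z=np.percentile(Q[:,2],80) if len(Q) else 0; print(n,len(Q),z)
    W=cloud(p)
    for x in spotter.trace(p,"pack_red")[:1]: Q=W[x["mask"]];print(x["conf"],np.nanpercentile(Q,[2,50,98],axis=0).round(3).tolist())
E
```

```text
at [ 0.4785 -0.2588  0.2735] yaw 16.0 tilt [ 0.005  -0.0036] turn tool z 1.7 then shift cm [-9.33 62.71  1.35] f [ 0.27 -0.49 -2.15] t 8.13
top 6 0.2723637783752275
0.63 [[0.456, -0.241, 0.141], [0.472, -0.236, 0.165], [0.486, -0.232, 0.192]]
scene 145 0.2908225846629369
0.84 [[0.237, -0.429, 0.001], [0.483, -0.252, 0.186], [0.497, -0.231, 0.276]]
wrist 6829 0.29542885296518145
0.66 [[0.452, -0.282, 0.136], [0.466, -0.26, 0.21], [0.488, -0.239, 0.277]]
```

Emit:
{"fn": "jog_arm", "kwargs": {"rows": [[[0,0,0],[0,0,1.7],1],[[-0.2,1.5,0],[0,0,0],1],[[-0.47,3.14,0.1],[0,0,0],1],[[-0.47,3.14,0.1],[0,0,0],1],[[-0.47,3.14,0.1],[0,0,0],1]]}}

```text
time: 8.85
position: [0.47, -0.1588, 0.2705]
tcp_rot: [-0.123, 0.992, -0.016, 0.003]
force: [3.8, -25.6, 10.2]
grip_width: 0.0171
grip_force: 172.7
```

Emit:
{"fn": "jog_arm", "kwargs": {"rows": [[[-0.47,3.14,0.1],[0,0,0],1],[[-0.47,3.14,0.1],[0,0,0],1],[[-0.47,3.14,0.1],[0,0,0],1],[[-0.47,3.14,0.1],[0,0,0],1],[[-0.47,3.14,0.1],[0,0,0],1]]}}

```text
time: 9.27
position: [0.4484, 0.012, 0.2604]
tcp_rot: [-0.125, 0.992, 0.0, -0.001]
force: [0.6, 0.1, -2.3]
grip_width: 0.0166
grip_force: 69.5
```

Emit:
{"fn": "jog_arm", "kwargs": {"rows": [[[-0.47,3.14,0.1],[0,0,0],1],[[-0.47,3.14,0.1],[0,0,0],1],[[-0.47,3.14,0.1],[0,0,0],1],[[-0.47,3.14,0.1],[0,0,0],1],[[-0.47,3.14,0.1],[0,0,0],1]]}}

```text
time: 9.68
position: [0.4322, 0.1697, 0.2554]
tcp_rot: [-0.125, 0.992, 0.0, -0.001]
force: [0.5, -0.3, -2.4]
grip_width: 0.0165
grip_force: 69.5
```

Emit:
{"fn": "jog_arm", "kwargs": {"rows": [[[-0.47,3.14,0.1],[0,0,0],1],[[-0.47,3.14,0.1],[0,0,0],1],[[-0.47,3.14,0.1],[0,0,0],1],[[-0.47,3.14,0.1],[0,0,0],1],[[-0.47,3.14,0],[0,0,0],1]]}}

```text
time: 10.1
position: [0.416, 0.3273, 0.2511]
tcp_rot: [-0.125, 0.992, -0.0, -0.001]
force: [1.5, -0.1, -2.0]
grip_width: 0.0165
grip_force: 69.5
```

Emit:
{"fn": "jog_arm", "kwargs": {"rows": [[[-0.47,3.14,0],[0,0,0],1],[[-0.2,1.5,0],[0,0,0],1],[[0,0,0],[0,0,0],1],[[0,0,0],[0,0,0],1]]}}

```text
time: 10.43
position: [0.4119, 0.3725, 0.2512]
tcp_rot: [-0.125, 0.992, -0.001, -0.001]
force: [-0.9, 0.2, -3.9]
grip_width: 0.0165
grip_force: 69.5
```

```bash
python3 - <<'E'
from m import *
to(.414,.372,.2565,14.3); to(.4865,.3909,.2565,14.3)
p=viewer.read_camera("wrist"); cv2.imwrite("pics/w2.png",p["frame"])
Q,F=pts(p,(.38,.33,.17),(.56,.43,.24))
k=(F.max(1)-F.min(1)<40)&(Q[:,0]>.445); print(k.sum())
for n in("scene","top"):
    p=viewer.read_camera(n); W=cloud(p)
    Q,F=pts(p,(.35,.3,.26),(.5,.45,.33)); print(n,len(Q))
    cv2.imwrite(f"pics/{n}2.png",cv2.resize(p["frame"][110:270,260:440] if n=="scene" else p["frame"][150:310,60:240],None,fx=3,fy=3))
E
```

```text
at [0.4119 0.3725 0.2512] yaw 14.42 tilt [-0.0011 -0.0016] turn tool z 0.12 then shift cm [-0.19 -0.1  -0.53] f [-0.86  0.18 -3.85] t 10.43
at [0.4119 0.3725 0.2512] yaw 14.42 tilt [-0.0011 -0.0016] turn tool z 0.12 then shift cm [-7.69 -0.06 -0.53] f [-0.86  0.18 -3.85] t 10.43
683
scene 528
top 115
```

View pics/scene2.png

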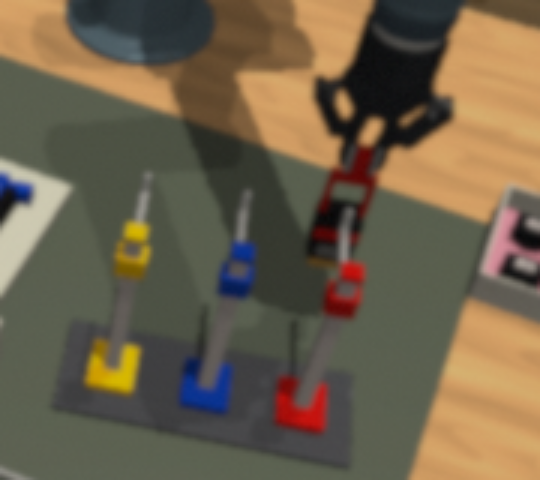

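View pics/w2.png

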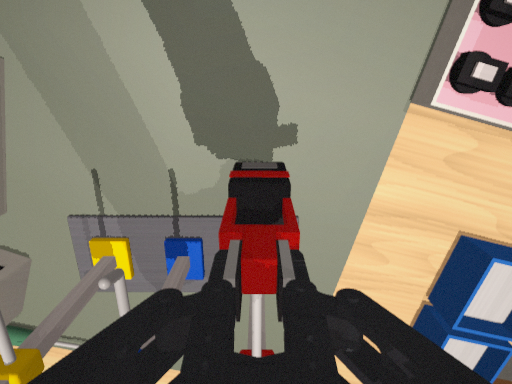

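Both views show the red pack in line with the red hook, with the arm at column 256 and the loop at about 260 in the wrist picture. The sweep brushed the blue pack with about 25 N, so I'll check that pack and my grip before inserting.

```bash
python3 - <<'E'
from m import *
s=manip.sense(); M=R.from_quat(s["tcp_rot"]).as_matrix()
lugs(["top","scene"],(.19,.21))
for n in ("wrist","scene"):
    p=viewer.read_camera(n)
    W=cloud(p); F=p["frame"].astype(int)
    k=(F[...,2]>90)&(F[...,1]<60)&(F[...,0]<60)&(abs(W[...,0]-.41)<.06)&(abs(W[...,1]-.37)<.06)&(W[...,2]>.1)
    L=(W[k]-s["position"])@M*1000
    print(n,k.sum())
    for lo,hi in((-14,-8),(-8,0),(0,8),(8,18),(18,26),(26,36),(36,50),(50,70),(70,80)):
        q=L[(L[:,2]>lo)&(L[:,2]<hi)]
        if len(q)>8: print(lo,hi,len(q),"x",np.percentile(q[:,0],[3,97]).round(1),"y",np.percentile(q[:,1],[3,97]).round(1))
    print("zmin",np.percentile(L[:,2],[1,5,50]).round(1))
E
```

```text
top blue 0  
top red 0  
top yel 60 [ 0.4942 -0.3199  0.199 ] (array([ 494.6, -320.9]), array([19.6, 18.6]))
scene blue 0  
scene red 0  
scene yel 34 [ 0.4961 -0.3167  0.1974] (array([ 497.2, -318.8]), array([23.3, 19.9]))
wrist 4287
-8 0 1405 x [-5.9 12.5] y [-7.8  7.6]
0 8 302 x [11.6 13.1] y [-7.9  7.8]
8 18 352 x [ 7.6 13.1] y [-8.4  8.4]
18 26 226 x [11.8 13.3] y [-8.3  8.2]
26 36 852 x [-0.9 12.8] y [-22.2  22.3]
36 50 342 x [8.5 9.6] y [-22.2  22.2]
50 70 286 x [ 1.  10.1] y [-22.   22.5]
70 80 120 x [-0.4 10.3] y [-21.8  22.4]
zmin [-5.1 -4.6 20.7]
scene 23
zmin [-18.8  -7.5  25.9]
```

```bash
python3 - <<'E'
from m import *
for n in("scene","top"):
    p=viewer.read_camera(n); W=cloud(p)
    Q,F=pts(p,(.3,-.3,.06),(.6,.0,.25)); k=(F[:,0]>90)&(F[:,2]<70)
    print(n,k.sum(), np.percentile(Q[k],[2,50,98],axis=0).round(3).tolist() if k.sum() else "")
    a=p["frame"][90:220,140:290] if n=="scene" else p["frame"][190:300,230:410]
    cv2.imwrite(f"pics/{n}3.png",cv2.resize(a,None,fx=4,fy=4,interpolation=2))
a=cv2.imread("pics/scene3.png");b=cv2.imread("pics/top3.png")
b=cv2.resize(b,(600,int(b.shape[0]*600/b.shape[1])))
c=np.vstack([a,b]); c=cv2.resize(c,None,fx=590/c.shape[0],fy=590/c.shape[0]);cv2.imwrite("pics/c3.png",c)
E
```

```text
scene 0 
top 0
```

View pics/c3.png

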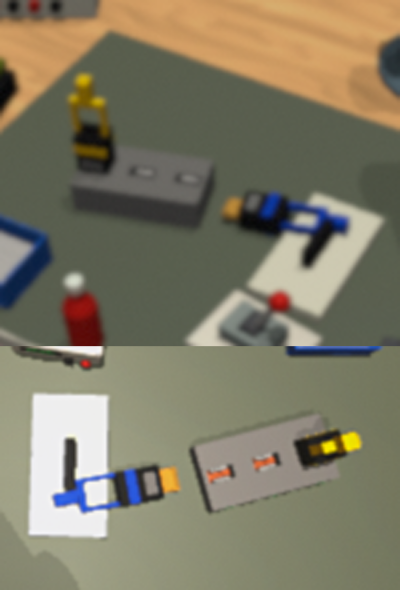

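The red pack's sweep knocked the blue pack out. It now lies flat between the dock and the cover, with its lug over the cover at about (65,500) in the lower picture and its tongue at (170,480). Nothing has failed. Blue is last in the order, so I'll regrasp it lying down later. First, red goes on its hook.

Emit:
{"fn": "jog_arm", "kwargs": {"rows": [[[0,0,-0.95],[0,0,0],1],[[0,0,0],[0,0,0],1],[[-1,0,0],[0,0,0],1],[[-1.5,0,0],[0,0,0],1],[[-1.5,0,0],[0,0,0],1]], "force": 80}}

```text
time: 11.3
position: [0.4521, 0.3826, 0.2624]
tcp_rot: [-0.125, 0.992, 0.0, 0.001]
force: [0.2, 0.3, -2.2]
grip_width: 0.0167
grip_force: 80.5
```

Emit:
{"fn": "jog_arm", "kwargs": {"rows": [[[-1.5,0,0],[0,0,0],1],[[-1.5,0,0],[0,0,0],1],[[-0.9,0,0],[0,0,0],1],[[0,0,0],[0,0,0],1],[[0,0,0],[0,0,0],1]]}}

```text
time: 11.72
position: [0.4896, 0.392, 0.2615]
tcp_rot: [-0.124, 0.992, 0.0, -0.0]
force: [-0.3, 0.3, -2.8]
grip_width: 0.0165
grip_force: 80.5
```

```bash
python3 - <<'E'
from m import *
to(.4865,.3909,.232,14.3)
p=viewer.read_camera("scene"); cv2.imwrite("pics/s4.png",cv2.resize(p["frame"][110:250,300:440],None,fx=4,fy=4))
E
```

```text
at [0.4896 0.392  0.2615] yaw 14.28 tilt [-0.0001  0.0002] turn tool z -0.02 then shift cm [ 0.33 -0.03  2.95] f [-0.28  0.25 -2.77] t 11.72
```

View pics/s4.png

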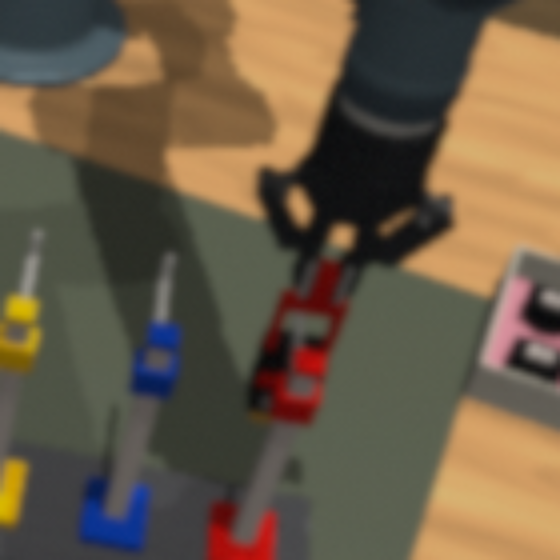

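The scene crop shows the hook arm running through the loop at about (300,330). Now I'll lower it.

Emit:
{"fn": "jog_arm", "kwargs": {"rows": [[[0,0,1.2],[0,0,0],1],[[0,0,1.2],[0,0,0],1],[[0,0,0.8],[0,0,0],1],[[0,0,0.5],[0,0,0],1],[[0,0,0],[0,0,0],1]]}}

```text
time: 12.18
position: [0.4886, 0.3918, 0.2243]
tcp_rot: [-0.125, 0.992, 0.0, -0.0]
force: [-1.6, -0.1, 1.3]
grip_width: 0.0164
grip_force: 80.9
```

Emit:
{"fn": "jog_arm", "kwargs": {"rows": [[[0,0,0.2],[0,0,0],1],[[0,0,0.2],[0,0,0],1],[[0,0,0],[0,0,0],1]]}}

```text
time: 12.43
position: [0.489, 0.392, 0.221]
tcp_rot: [-0.125, 0.992, 0.0, -0.0]
force: [-3.3, -0.5, 3.3]
grip_width: 0.0167
grip_force: 81.0
```

Emit:
{"fn": "jog_arm", "kwargs": {"rows": [[[0,0,0.4],[0,0,0],1],[[0,0,0.3],[0,0,0],1],[[0,0,0],[0,0,0],1],[[0,0,0],[0,0,0],1],[[0,0,0],[0,0,0],1]]}}

```text
time: 12.85
position: [0.4895, 0.3922, 0.2142]
tcp_rot: [-0.125, 0.992, 0.0, 0.0]
force: [-4.1, -0.9, 5.4]
grip_width: 0.0167
grip_force: 81.5
```

Emit:
{"fn": "jog_arm", "kwargs": {"rows": [[[0,0,0],[0,0,0],1],[[0,0,0],[0,0,0],1],[[0,0,0],[0,0,0],1],[[0,0,0],[0,0,0],1],[[0,0,0],[0,0,0],1]]}}

```text
time: 13.27
position: [0.4896, 0.3922, 0.2143]
tcp_rot: [-0.125, 0.992, 0.0, 0.001]
force: [-4.2, -0.7, 6.6]
grip_width: 0.0164
grip_force: 81.5
```

Emit:
{"fn": "jog_arm", "kwargs": {"rows": [[[0,0,0],[0,0,0],1],[[0,0,-0.5],[0,0,0],1],[[0,0,-0.5],[0,0,0],1],[[0,0,-0.3],[0,0,0],1],[[0,0,0],[0,0,0],1]]}}

```text
time: 13.68
position: [0.4899, 0.3921, 0.2271]
tcp_rot: [-0.124, 0.992, 0.0, 0.001]
force: [-1.5, 1.1, 0.0]
grip_width: 0.0162
grip_force: 81.0
```

Emit:
{"fn": "jog_arm", "kwargs": {"rows": [[[0,0,0],[0,0,0],3],[[0,0,0],[0,0,0],4.5],[[0,0,0],[0,0,0],4.5],[[0,0,0],[0,0,0],4.5],[[0,0,-1],[0,0,0],4.5]]}}

```text
time: 14.1
position: [0.4885, 0.3912, 0.2345]
tcp_rot: [-0.124, 0.992, -0.001, -0.002]
force: [-0.3, -0.2, -0.2]
grip_width: 0.0449
grip_force: 0.0
```

Emit:
{"fn": "jog_arm", "kwargs": {"rows": [[[0,0,-3],[0,0,0],4.5],[[0,0,-3],[0,0,0],4.5],[[0,0,-3],[0,0,0],4.5],[[2,0,0],[0,0,0],4.5],[[4,0,0],[0,0,0],4.5]]}}

```text
time: 14.52
position: [0.4356, 0.3786, 0.329]
tcp_rot: [-0.123, 0.992, 0.002, 0.004]
force: [-1.1, 1.1, -0.5]
grip_width: 0.0454
grip_force: 0.0
```

```bash
python3 - <<'E'
from m import *
to(.495,-.320,.30,16)
p=viewer.read_camera("scene"); cv2.imwrite("pics/s5.png",cv2.resize(p["frame"][100:270,170:440],None,fx=2.5,fy=2.5))
E
```

```text
at [0.4356 0.3786 0.329 ] yaw 14.16 tilt [0.0073 0.0043] turn tool z -1.84 then shift cm [ 13.55 -68.79   2.9 ] f [-1.11  1.09 -0.5 ] t 14.52
```

View pics/s5.png

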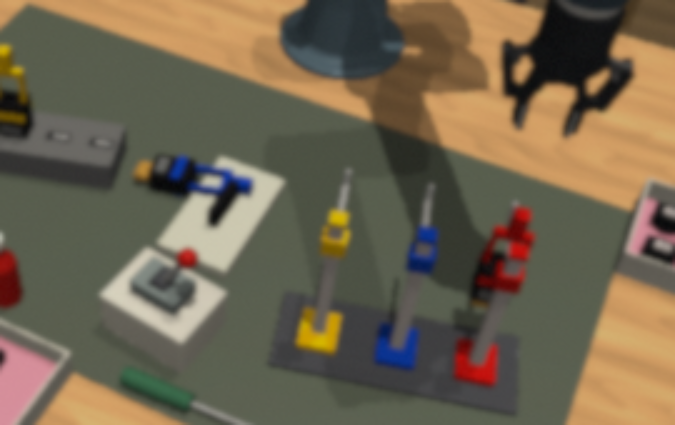

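The scene crop shows the red pack hanging upright on its hook at (510,250), with the gripper clear. Now yellow.

Emit:
{"fn": "jog_arm", "kwargs": {"rows": [[[0,0,0],[0,0,-1.8],4.5],[[0.75,-3.82,0],[0,0,0],4.5],[[0.75,-3.82,0],[0,0,0],4.5],[[0.75,-3.82,0],[0,0,0],4.5],[[0.75,-3.82,0],[0,0,0],4.5]]}}

```text
time: 14.98
position: [0.4445, 0.2206, 0.3272]
tcp_rot: [-0.141, 0.99, -0.0, 0.0]
force: [1.2, -0.4, 0.7]
grip_width: 0.0451
grip_force: 0.0
```

Emit:
{"fn": "jog_arm", "kwargs": {"rows": [[[0.75,-3.82,0],[0,0,0],4.5],[[0.75,-3.82,0],[0,0,0],4.5],[[0.75,-3.82,0],[0,0,0],4.5],[[0.75,-3.82,0],[0,0,0],4.5],[[0.75,-3.82,0],[0,0,0],4.5]]}}

```text
time: 15.4
position: [0.4615, 0.0263, 0.3274]
tcp_rot: [-0.14, 0.99, -0.0, 0.001]
force: [0.8, -0.1, 1.2]
grip_width: 0.0455
grip_force: 0.0
```

Emit:
{"fn": "jog_arm", "kwargs": {"rows": [[[0.75,-3.82,0],[0,0,0],4.5],[[0.75,-3.82,0],[0,0,0],4.5],[[0.75,-3.82,0],[0,0,0],4.5],[[0.75,-3.82,0],[0,0,0],4.5],[[0.75,-3.82,0],[0,0,0],4.5]]}}

```text
time: 15.82
position: [0.4784, -0.1678, 0.3274]
tcp_rot: [-0.14, 0.99, -0.0, 0.0]
force: [0.9, -0.3, -0.3]
grip_width: 0.0453
grip_force: 0.0
```

Emit:
{"fn": "jog_arm", "kwargs": {"rows": [[[0.75,-3.82,0],[0,0,0],4.5],[[0.75,-3.82,0],[0,0,0],4.5],[[0.75,-3.82,0],[0,0,0],4.5],[[0.75,-3.82,0],[0,0,0],4.5],[[0,0,0],[0,0,0],4.5]]}}

```text
time: 16.23
position: [0.4918, -0.3275, 0.3252]
tcp_rot: [-0.137, 0.991, -0.001, -0.001]
force: [-0.3, 1.4, 0.4]
grip_width: 0.0453
grip_force: 0.0
```

```bash
python3 - <<'E'
from m import *
to(.4945,-.320,.187,16)
lugs(["wrist"])
E
```

```text
at [ 0.4918 -0.3275  0.3252] yaw 15.75 tilt [-0.0011 -0.0024] turn tool z -0.25 then shift cm [-0.47  0.65 13.82] f [-0.27  1.38  0.39] t 16.23
wrist blue 0  
wrist red 0  
wrist yel 439 [ 0.493  -0.3231  0.1987] (array([ 493.4, -323.2]), array([20. , 17.6]))
```

Emit:
{"fn": "jog_arm", "kwargs": {"rows": [[[-0.4,0.55,3.5],[0,0,0],4.5],[[0,0,3.5],[0,0,0],4.5],[[0,0,3.5],[0,0,0],4.5],[[0,0,2.2],[0,0,0],4.5],[[0,0,0.9],[0,0,0],4.5]]}}

```text
time: 16.7
position: [0.4926, -0.3119, 0.1871]
tcp_rot: [-0.141, 0.99, 0.002, -0.002]
force: [-0.5, 0.2, -0.5]
grip_width: 0.045
grip_force: 0.0
```

Emit:
{"fn": "jog_arm", "kwargs": {"rows": [[[0,0,0],[0,0,0],4.5],[[0,0,0],[0,0,0],1],[[0,0,0],[0,0,0],1],[[0,0,0],[0,0,0],1],[[0,0,0],[0,0,0],1]], "force": 80}}

```text
time: 17.12
position: [0.496, -0.316, 0.1929]
tcp_rot: [-0.14, 0.99, -0.002, 0.002]
force: [0.5, -1.3, 3.6]
grip_width: 0.0166
grip_force: 79.0
```

Emit:
{"fn": "jog_arm", "kwargs": {"rows": [[[0,0,0],[0,0,0],1],[[0,0,0],[0,0,0],1]]}}

```text
time: 17.28
position: [0.496, -0.3161, 0.1929]
tcp_rot: [-0.14, 0.99, -0.002, 0.002]
force: [0.8, -1.4, 6.1]
grip_width: 0.0168
grip_force: 79.3
```

Emit:
{"fn": "jog_arm", "kwargs": {"rows": [[[0,0,-0.5],[0,0,0],1],[[0,0,-1],[0,0,0],1],[[0,0,-1],[0,0,0],1],[[0,0,-1],[0,0,0],1],[[0,0,-1],[0,0,0],1]]}}

```text
time: 17.7
position: [0.4938, -0.3135, 0.2357]
tcp_rot: [-0.14, 0.99, 0.002, -0.001]
force: [0.1, 1.2, -2.4]
grip_width: 0.0165
grip_force: 78.8
```

Emit:
{"fn": "jog_arm", "kwargs": {"rows": [[[0,0,-1.5],[0,0,0],1],[[0,0,-2],[0,0,0],1],[[0,0,0],[0,0,0],1],[[0,0,0],[0,0,0],1]]}}

```text
time: 18.03
position: [0.495, -0.3145, 0.2715]
tcp_rot: [-0.14, 0.99, -0.0, 0.001]
force: [-0.7, 0.5, -3.6]
grip_width: 0.0167
grip_force: 79.1
```

```bash
cat >> m.py <<'E'
def held(lo,hi,reg=None):
    s=manip.sense(); M=R.from_quat(s["tcp_rot"]).as_matrix(); p=viewer.read_camera("wrist")
    W=cloud(p); F=p["frame"].astype(int)
    L=(W-s["position"])@M*1000
    k=np.all((F>=lo)&(F<=hi),-1)&(abs(L[...,0])<45)&(abs(L[...,1])<45)&(L[...,2]<130)
    L=L[k]; print(k.sum(),"z",np.percentile(L[:,2],[1,5]).round(1))
    for a,b in((-14,-8),(-8,0),(0,8),(8,18),(18,26),(26,36),(36,50),(50,70),(70,80)):
        q=L[(L[:,2]>a)&(L[:,2]<b)]
        if len(q)>8: print(a,b,len(q),"x",np.percentile(q[:,0],[3,97]).round(1),"y",np.percentile(q[:,1],[3,97]).round(1))
E
python3 - <<'E'
from m import *
to(.5357-.0727,.1975-.0185,.265,14.3)
held((0,80,90),(60,255,255))
E
```

```text
at [ 0.495  -0.3145  0.2715] yaw 16.11 tilt [ 0.0017 -0.0006] turn tool z 1.81 then shift cm [-9.09 48.61  0.65] f [-0.67  0.54 -3.57] t 18.03
4331 z [-7.5 -6.9]
-8 0 1555 x [-4.6 13.9] y [-7.9  7.8]
0 8 302 x [12.5 14.2] y [-8.4  7.9]
8 18 337 x [ 8.1 14.2] y [-9.2  8.2]
18 26 214 x [11.7 14.3] y [-9.6  7.6]
26 36 890 x [ 0.7 10.2] y [-23.   21.5]
36 50 270 x [ 7.7 10.3] y [-23.3  21.3]
50 70 278 x [ 0.3 10.3] y [-23.7  21. ]
70 80 115 x [ 0.8 10.3] y [-23.9  20.6]
```

Emit:
{"fn": "jog_arm", "kwargs": {"rows": [[[0,0,0],[0,0,1.8],1],[[-0.3,1.5,0.1],[0,0,0],1],[[-0.57,3.04,0.1],[0,0,0],1],[[-0.57,3.04,0.1],[0,0,0],1],[[-0.57,3.04,0.1],[0,0,0],1]]}}

```text
time: 18.5
position: [0.4865, -0.2051, 0.2645]
tcp_rot: [-0.124, 0.992, 0.001, -0.001]
force: [0.9, 0.4, -3.1]
grip_width: 0.0166
grip_force: 79.0
```

Emit:
{"fn": "jog_arm", "kwargs": {"rows": [[[-0.57,3.04,0.1],[0,0,0],1],[[-0.57,3.04,0.1],[0,0,0],1],[[-0.57,3.04,0.1],[0,0,0],1],[[-0.57,3.04,0.1],[0,0,0],1],[[-0.57,3.04,0.1],[0,0,0],1]]}}

```text
time: 18.92
position: [0.4763, -0.0505, 0.2598]
tcp_rot: [-0.124, 0.992, 0.001, -0.001]
force: [1.4, 0.9, -3.1]
grip_width: 0.0164
grip_force: 79.0
```

Emit:
{"fn": "jog_arm", "kwargs": {"rows": [[[-0.57,3.04,0.1],[0,0,0],1],[[-0.57,3.04,0.1],[0,0,0],1],[[-0.57,3.04,0],[0,0,0],1],[[-0.57,3.04,0],[0,0,0],1],[[-0.57,3.04,0],[0,0,0],1]]}}

```text
time: 19.33
position: [0.4662, 0.1034, 0.2579]
tcp_rot: [-0.124, 0.992, 0.0, -0.002]
force: [0.6, 0.5, -2.7]
grip_width: 0.0171
grip_force: 79.0
```

Emit:
{"fn": "jog_arm", "kwargs": {"rows": [[[-0.57,3.04,0],[0,0,0],1],[[-0.57,3.04,0],[0,0,0],1],[[-0.3,1.5,0],[0,0,0],1],[[0,0,0],[0,0,0],1],[[0,0,0],[0,0,0],1]]}}

```text
time: 19.75
position: [0.4619, 0.1794, 0.2581]
tcp_rot: [-0.125, 0.992, -0.0, -0.001]
force: [0.6, 0.1, -3.2]
grip_width: 0.0167
grip_force: 79.0
```

```bash
python3 - <<'E'
from m import *
to(.5357-.0727,.1975-.0185,.260,14.3)
to(.5357,.1975,.260,14.3)
held((0,80,90),(60,255,255))
E
```

```text
at [0.4619 0.1794 0.2581] yaw 14.42 tilt [-0.0029 -0.001 ] turn tool z 0.12 then shift cm [-0.09 -0.06 -0.19] f [ 0.63  0.1  -3.16] t 19.75
at [0.4619 0.1794 0.2581] yaw 14.42 tilt [-0.0029 -0.001 ] turn tool z 0.12 then shift cm [-7.6  -0.07 -0.19] f [ 0.63  0.1  -3.16] t 19.75
4340 z [-7.5 -6.9]
-8 0 1550 x [-4.7 13.8] y [-7.9  7.8]
0 8 296 x [12.9 14.1] y [-8.3  7.7]
8 18 349 x [ 8.2 14.1] y [-9.   8.1]
18 26 202 x [12.2 14.1] y [-9.3  7.6]
26 36 913 x [ 0.8 10.3] y [-23.   21.6]
36 50 257 x [ 7.8 10.3] y [-23.3  21.4]
50 70 286 x [ 0.9 10.3] y [-23.7  21.1]
70 80 115 x [ 0.3 10.3] y [-23.9  20.5]
```

Emit:
{"fn": "jog_arm", "kwargs": {"rows": [[[-0.5,0,-0.2],[0,0,0],1],[[-1.5,0,0],[0,0,0],1],[[-1.5,0,0],[0,0,0],1],[[-1.5,0,0],[0,0,0],1],[[-1.5,0,0],[0,0,0],1]]}}

```text
time: 20.22
position: [0.5273, 0.1938, 0.2614]
tcp_rot: [-0.123, 0.992, -0.0, -0.0]
force: [0.9, 0.3, -2.8]
grip_width: 0.0167
grip_force: 79.1
```

Emit:
{"fn": "jog_arm", "kwargs": {"rows": [[[-1.5,0,0],[0,0,0],1],[[0,0,0],[0,0,0],1],[[0,0,1.2],[0,0,0],1],[[0,0,1.2],[0,0,0],1],[[0,0,0],[0,0,0],1]]}}

```text
time: 20.63
position: [0.5392, 0.1973, 0.235]
tcp_rot: [-0.124, 0.992, -0.0, -0.002]
force: [-1.2, -0.0, -4.0]
grip_width: 0.0164
grip_force: 79.0
```

Emit:
{"fn": "jog_arm", "kwargs": {"rows": [[[0,0,0.6],[0,0,0],1],[[0,0,0.6],[0,0,0],1],[[0,0,0.3],[0,0,0],1],[[0,0,0],[0,0,0],1],[[0,0,0],[0,0,0],1]]}}

```text
time: 21.05
position: [0.5409, 0.1984, 0.2231]
tcp_rot: [-0.124, 0.992, -0.0, 0.0]
force: [-0.1, -1.7, -0.6]
grip_width: 0.0165
grip_force: 79.4
```

Emit:
{"fn": "jog_arm", "kwargs": {"rows": [[[0,0,0.4],[0,0,0],1],[[0,0,0.4],[0,0,0],1],[[0,0,0.2],[0,0,0],1],[[0,0,0],[0,0,0],1],[[0,0,0],[0,0,0],1]]}}

```text
time: 21.47
position: [0.5411, 0.1987, 0.2131]
tcp_rot: [-0.124, 0.992, -0.0, 0.001]
force: [-0.6, -2.1, 5.5]
grip_width: 0.0167
grip_force: 80.0
```

Emit:
{"fn": "jog_arm", "kwargs": {"rows": [[[0,0,0.15],[0,0,0],1],[[0,0,0],[0,0,0],1],[[0,0,0],[0,0,0],1],[[0,0,0],[0,0,0],1],[[0,0,0],[0,0,0],1]]}}

```text
time: 21.88
position: [0.5412, 0.1988, 0.2118]
tcp_rot: [-0.124, 0.992, -0.0, 0.001]
force: [-1.0, -1.7, 6.1]
grip_width: 0.0164
grip_force: 80.1
```

Emit:
{"fn": "jog_arm", "kwargs": {"rows": [[[0,0,0],[0,0,0],1],[[0,0,0],[0,0,0],1],[[0,0,0],[0,0,0],1],[[0,0,0],[0,0,0],1]]}}

```text
time: 22.22
position: [0.5412, 0.1987, 0.2118]
tcp_rot: [-0.124, 0.992, -0.0, 0.001]
force: [-0.4, -2.0, 5.7]
grip_width: 0.0161
grip_force: 80.1
```

Emit:
{"fn": "jog_arm", "kwargs": {"rows": [[[0,0,-0.5],[0,0,0],1],[[0,0,-0.5],[0,0,0],1],[[0,0,-0.3],[0,0,0],1],[[0,0,0],[0,0,0],1],[[0,0,0],[0,0,0],1]]}}

```text
time: 22.63
position: [0.5409, 0.199, 0.2239]
tcp_rot: [-0.125, 0.992, 0.0, 0.0]
force: [1.9, -0.5, -1.1]
grip_width: 0.0165
grip_force: 79.4
```

Emit:
{"fn": "jog_arm", "kwargs": {"rows": [[[0,0,0],[0,0,0],3],[[0,0,0],[0,0,0],4.5],[[0,0,0],[0,0,0],4.5],[[0,0,0],[0,0,0],4.5],[[0,0,-1],[0,0,0],4.5]]}}

```text
time: 23.05
position: [0.5393, 0.1985, 0.2322]
tcp_rot: [-0.125, 0.992, -0.0, -0.002]
force: [0.1, 0.3, -0.4]
grip_width: 0.0448
grip_force: 0.0
```

Emit:
{"fn": "jog_arm", "kwargs": {"rows": [[[0,0,-3],[0,0,0],4.5],[[0,0,-3],[0,0,0],4.5],[[0,0,-3],[0,0,0],4.5],[[2,0,0],[0,0,0],4.5],[[4,0,0],[0,0,0],4.5]]}}

```text
time: 23.47
position: [0.4868, 0.1847, 0.3265]
tcp_rot: [-0.124, 0.992, 0.001, 0.004]
force: [-1.4, 1.1, 1.1]
grip_width: 0.0448
grip_force: 0.0
```

Emit:
{"fn": "jog_arm", "kwargs": {"rows": [[[0,-4,-2],[0,0,0],8],[[0,-4,-2],[0,0,0],8],[[0,-4,-2],[0,0,0],8],[[0,-4,0],[0,0,0],8],[[0,0,0],[0,0,0],8]]}}

```text
time: 23.88
position: [0.5218, 0.0309, 0.3815]
tcp_rot: [-0.121, 0.993, -0.002, 0.002]
force: [-0.3, 0.4, -1.3]
grip_width: 0.0803
grip_force: 0.0
```

```bash
python3 - <<'E'
from m import *
to(.44,-.05,.30,16)
for n in("top","scene","wrist"):
    p=viewer.read_camera(n); W=cloud(p); F=p["frame"].astype(int)
    k=(F[...,0]>90)&(F[...,2]<80)&(F[...,1]<120)&(W[...,0]>.3)&(W[...,0]<.58)&(W[...,1]>-.25)&(W[...,1]<.12)&(W[...,2]>.005)&(W[...,2]<.15)
    Q=W[k]; print(n,len(Q))
    if len(Q)>20:
        print(rect(Q),np.percentile(Q,[1,50,99],axis=0).round(3).tolist())
    if n=="wrist": cv2.imwrite("pics/w6.png",p["frame"])
    for t in("pack_red","pack_yellow"):
        for x in spotter.trace(p,t)[:1]: q=W[x["mask"]];print(t,x["conf"],np.nanpercentile(q,[3,50,97],axis=0).round(3).tolist())
    np.savez(f"{n}6.npz",W=W,F=p["frame"])
E
```

```text
at [0.5218 0.0309 0.3815] yaw 13.89 tilt [ 0.0036 -0.0033] turn tool z -2.11 then shift cm [10.09 -5.53  8.15] f [-0.31  0.36 -1.27] t 23.88
top 67
(array([439.1, -80. ]), array([42.6, 16.2]), 5.3) [[0.418, -0.089, 0.035], [0.436, -0.08, 0.04], [0.46, -0.071, 0.045]]
pack_red 0.78 [[0.47, 0.366, 0.095], [0.487, 0.379, 0.146], [0.508, 0.401, 0.233]]
pack_yellow 0.57 [[0.521, 0.193, 0.141], [0.531, 0.205, 0.224], [0.546, 0.218, 0.233]]
scene 38
(array([434.1, -26.4]), array([ 41.2, 117.5]), 1.8) [[0.412, -0.086, 0.038], [0.43, -0.076, 0.041], [0.455, 0.032, 0.045]]
pack_red 0.58 [[0.473, 0.369, 0.064], [0.494, 0.386, 0.148], [0.509, 0.411, 0.233]]
pack_yellow 0.56 [[0.526, 0.18, 0.087], [0.545, 0.202, 0.178], [0.559, 0.223, 0.231]]
wrist 1133
(array([428.9, -28.8]), array([ 45.9, 116.9]), 10.9) [[0.405, -0.087, 0.023], [0.425, -0.019, 0.038], [0.46, 0.027, 0.042]]
pack_red 0.68 [[0.475, 0.281, 0.018], [0.56, 0.299, 0.19], [0.578, 0.317, 0.231]]
pack_yellow 0.8 [[0.517, 0.171, 0.086], [0.534, 0.189, 0.146], [0.555, 0.215, 0.23]]
```

View pics/w6.png

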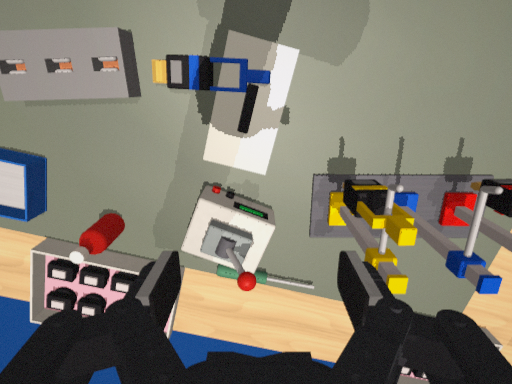

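The wrist view shows the yellow pack hanging at (370,205). The blue pack lies flat, with its tongue at (160,70), body at (185,73) and lug at (260,77) next to the cover's handle at (248,107).

My plan for blue has three parts:
1. Grip its body from above and lay it on the empty dock with its lug overhanging.
2. Regrasp the lug with the tool tilted.
3. Turn it upright and hang it.

```bash
python3 - <<'E'
from m import *
for n in("wrist","top"):
    z=np.load(n+"6.npz"); W=z["W"]; F=z["F"].astype(int)
    box=(W[...,0]>.34)&(W[...,0]<.53)&(W[...,1]>-.165)&(W[...,1]<.05)
    b=(F[...,0]>90)&(F[...,2]<80)&(F[...,1]<120)&box
    Q=W[b&(W[...,2]>.02)]
    y=Q[:,1]
    lug=Q[y>-.002]; ring=Q[y<-.06]
    for nm,q in(("lug",lug),("ring",ring)):
        if len(q)>5: print(n,nm,len(q),rect(q),"z",np.percentile(q[:,2],[5,50,95]).round(4))
    # anything raised between dock and cover = body + tongue
    q=W[box&(W[...,2]>.012)&(W[...,1]<-.058)&(W[...,1]>-.15)&(W[...,0]<.49)]
    q=q[q[:,2]>.012]; print(n,"body+tongue",len(q),rect(q))
    q2=q[q[:,2]>.03]; print("   body top",len(q2),rect(q2), np.percentile(q2[:,2],[5,50,95]).round(4))
    A=np.c_[q2[:,:2],np.ones(len(q2))]; print("   plane",np.linalg.lstsq(A,q2[:,2],rcond=None)[0].round(3))
    h=W[(W[...,2]>.045)&(W[...,2]<.056)&(W[...,0]>.35)&(W[...,0]<.6)&(abs(W[...,1])<.08)]; print("handle",len(h),rect(h))
E
```

```text
wrist lug 351 (array([463.1,  18.2]), array([102.5,  34. ]), 8.2) z [0.0366 0.0396 0.4355]
wrist ring 341 (array([437.2, -71.4]), array([45.5, 29.7]), 11.8) z [0.0378 0.0393 0.0409]
wrist body+tongue 1793 (array([442.7, -99.2]), array([45.9, 91.3]), 10.8)
   body top 1424 (array([440.6, -88.5]), array([45.9, 62. ]), 10.8) [0.0343 0.0379 0.0407]
   plane [-0.     0.086  0.045]
handle 543 (array([467.5,   7.8]), array([16. , 69.6]), 89.9)
top lug 860 (array([432.3,  22.1]), array([186. ,  48.3]), 3.9) z [0.8103 0.8225 0.8396]
top ring 67 (array([439.1, -80. ]), array([42.6, 16.2]), 5.3) z [0.0368 0.0405 0.0441]
top body+tongue 368 (array([444.1, -99.9]), array([45.7, 85. ]), 10.7)
   body top 290 (array([441.8, -87.8]), array([45.7, 60.4]), 10.7) [0.0346 0.0394 0.0435]
   plane [0.009 0.096 0.044]
handle 3 (array([430.7, -67.3]), array([21.5, 11.6]), 57.7)
```

Emit:
{"fn": "jog_arm", "kwargs": {"rows": [[[0,0,0],[0,0,-6.7],8],[[0,0,0],[0,0,-6.7],8],[[0,0,0],[0,0,-6.7],8],[[0,0,0],[0,0,-6.7],8],[[0,0,0],[0,0,-6.7],8]]}}

```text
time: 24.75
position: [0.5198, 0.0376, 0.3798]
tcp_rot: [-0.408, 0.913, 0.0, -0.0]
force: [0.4, 0.3, 0.1]
grip_width: 0.08
grip_force: 0.0
```

Emit:
{"fn": "jog_arm", "kwargs": {"rows": [[[0,0,0],[0,0,-6.7],8],[[0,0,0],[0,0,-6.7],8],[[0,0,0],[0,0,-6.7],8],[[0,0,0],[0,0,-6.7],8],[[0,0,0],[0,0,-6.7],8]]}}

```text
time: 25.17
position: [0.5198, 0.0376, 0.3798]
tcp_rot: [-0.654, 0.756, 0.0, -0.0]
force: [0.4, 0.5, -0.0]
grip_width: 0.0802
grip_force: 0.0
```

Emit:
{"fn": "jog_arm", "kwargs": {"rows": [[[0,0,0],[0,0,-6.7],8],[[0,0,0],[0,0,-6.7],8],[[0,0,0],[0,0,-6.7],8],[[2.4,2.55,0],[0,0,0],8],[[2.4,2.55,0],[0,0,0],8]]}}

```text
time: 25.58
position: [0.4795, -0.0194, 0.3792]
tcp_rot: [0.775, -0.631, -0.0, 0.0]
force: [-0.2, -0.3, 1.4]
grip_width: 0.0799
grip_force: 0.0
```

Emit:
{"fn": "jog_arm", "kwargs": {"rows": [[[2.4,2.55,0],[0,0,0],8],[[2.4,2.55,0],[0,0,0],8],[[0,0,3.5],[0,0,0],8],[[0,0,3.5],[0,0,0],8],[[0,0,3.5],[0,0,0],8]]}}

```text
time: 26.0
position: [0.4392, -0.0777, 0.2744]
tcp_rot: [0.774, -0.634, 0.001, -0.001]
force: [0.1, -0.1, -0.1]
grip_width: 0.0804
grip_force: 0.0
```

Emit:
{"fn": "jog_arm", "kwargs": {"rows": [[[0,0,3.5],[0,0,0],8],[[0,0,3.5],[0,0,0],8],[[0,0,3.5],[0,0,0],8],[[0,0,0],[0,0,0],8],[[0,0,0],[0,0,0],8]]}}

```text
time: 26.42
position: [0.4371, -0.0763, 0.1688]
tcp_rot: [0.774, -0.633, -0.002, 0.001]
force: [0.7, -0.1, 0.6]
grip_width: 0.0801
grip_force: 0.0
```

```bash
python3 - <<'E'
from m import *
to(.4395,-.0825,.026,100.8); print(manip.sense()["q"].round(3))
E
```

```text
at [ 0.4371 -0.0763  0.1688] yaw 101.45 tilt [-0.0048  0.0017] turn tool z 0.65 then shift cm [ 0.65 -0.12 14.28] f [ 0.66 -0.08  0.56] t 26.42
[-0.316  0.165 -0.422  0.989  0.    -2.087]
```

Emit:
{"fn": "jog_arm", "kwargs": {"rows": [[[0.6,-0.1,3],[0,0,0.6],8],[[0,0,3],[0,0,0],8],[[0,0,3],[0,0,0],8],[[0,0,3],[0,0,0],8],[[0,0,1.4],[0,0,0],8]], "force": 40}}

```text
time: 26.83
position: [0.4427, -0.0833, 0.0359]
tcp_rot: [0.771, -0.637, 0.001, -0.0]
force: [-0.5, 0.0, -0.1]
grip_width: 0.0798
grip_force: 0.0
```

Emit:
{"fn": "jog_arm", "kwargs": {"rows": [[[0,0,0.6],[0,0,0],8],[[0,0,0],[0,0,0],4],[[0,0,0],[0,0,0],4],[[0,0,0],[0,0,0],4],[[0,0,0],[0,0,0],4]]}}

```text
time: 27.25
position: [0.4433, -0.084, 0.0322]
tcp_rot: [0.771, -0.637, 0.002, -0.001]
force: [-1.4, 0.2, 4.4]
grip_width: 0.0457
grip_force: 39.9
```

Emit:
{"fn": "jog_arm", "kwargs": {"rows": [[[0,0,0],[0,0,0],4],[[0,0,0],[0,0,0],4],[[0,0,-1.5],[0,0,0],4],[[0,0,-3],[0,0,0],4],[[0,0,-3],[0,0,0],4]]}}

```text
time: 27.67
position: [0.4402, -0.0828, 0.1059]
tcp_rot: [0.77, -0.637, -0.001, 0.0]
force: [1.0, 0.1, -2.2]
grip_width: 0.0456
grip_force: 42.3
```

Emit:
{"fn": "jog_arm", "kwargs": {"rows": [[[0,0,-3],[0,0,0],4],[[0,0,-3],[0,0,0],4],[[0,0,-1],[0,0,0],4],[[0,0,0],[0,0,0],4],[[0,0,0],[0,0,0],4]]}}

```text
time: 28.08
position: [0.4419, -0.0833, 0.1759]
tcp_rot: [0.771, -0.637, 0.001, -0.001]
force: [-0.3, 0.1, -3.0]
grip_width: 0.0455
grip_force: 42.3
```

```bash
python3 - <<'E'
from m import *
# desired body centre on dock: pack z=66 at dock y=+90 edge
d=np.radians(16); ex=np.array([np.cos(d),np.sin(d)]); ey=np.array([-np.sin(d),np.cos(d)]); C=np.array([.4767,-.2575])
t=C+ey*(.090-.066+.040); print("target tcp xy",t.round(4)); to(t[0],t[1],.12,106)
p=viewer.read_camera("wrist"); cv2.imwrite("pics/w7.png",p["frame"])
s=manip.sense(); M=R.from_quat(s["tcp_rot"]).as_matrix(); W=cloud(p);F=p["frame"].astype(int)
b=(F[...,0]>90)&(F[...,2]<80)&(F[...,1]<120); L=((W-s["position"])@M*1000)[b]
L=L[(abs(L[:,0])<130)&(abs(L[:,1])<40)&(L[:,2]<60)]
print(len(L),np.percentile(L,[1,50,99],axis=0).round(1).tolist())
print(np.polyfit(L[:,0],L[:,2],1), [ (a,np.percentile(L[(L[:,0]>a)&(L[:,0]<a+20)],[3,50,97],axis=0).round(1).tolist()) for a in (-120,-100,-80,-60,-40,-20) if ((L[:,0]>a)&(L[:,0]<a+20)).sum()>10])
E
```

```text
target tcp xy [ 0.4591 -0.196 ]
at [ 0.4419 -0.0833  0.1759] yaw 100.8 tilt [ 0.0026 -0.0007] turn tool z -5.2 then shift cm [11.3   1.46  5.59] f [-0.33  0.06 -3.01] t 28.08
3170 [[-46.9, -22.3, -10.3], [-6.3, -0.0, -8.3], [2.2, 22.8, 3.6]]
[ -0.27966891 -10.21848985] [(-60, [[-51.9, -21.8, -0.3], [-43.8, 17.6, 0.7], [-40.1, 23.3, 11.0]]), (-40, [[-39.7, -22.1, 0.1], [-36.9, 17.5, 1.1], [-33.8, 23.1, 2.6]]), (-20, [[-11.6, -21.5, -9.7], [-5.9, -0.9, -8.6], [-0.4, 20.9, -7.4]])]
```

View pics/w7.png

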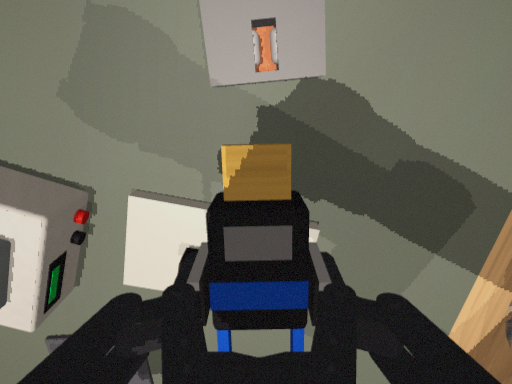

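The wrist view shows the pack body held squarely between the pads, with the tongue at (257,170) and the dock ahead at (265,45). I'll lay it on the dock.

Emit:
{"fn": "jog_arm", "kwargs": {"rows": [[[0,0,0],[0,0,-5.2],4],[[2.8,0.4,0],[0,0,0],4],[[2.8,0.4,0],[0,0,0],4],[[2.8,0.4,0],[0,0,0],4],[[2.9,0.3,0],[0,0,0],4]]}}

```text
time: 28.55
position: [0.4565, -0.1961, 0.1729]
tcp_rot: [0.799, -0.602, -0.002, 0.0]
force: [0.3, 1.0, -2.6]
grip_width: 0.0454
grip_force: 42.3
```

Emit:
{"fn": "jog_arm", "kwargs": {"rows": [[[0,0,0],[0,0,0],4],[[0,0,3],[0,0,0],4],[[0,0,3],[0,0,0],4],[[0,0,2],[0,0,0],4],[[0,0,1],[0,0,0],4]]}}

```text
time: 28.97
position: [0.4547, -0.1934, 0.0808]
tcp_rot: [0.799, -0.602, -0.004, -0.0]
force: [-4.5, 8.7, 19.2]
grip_width: 0.0451
grip_force: 40.8
```

Emit:
{"fn": "jog_arm", "kwargs": {"rows": [[[0,0,0.4],[0,0,0],4],[[0,0,0],[0,0,0],4],[[0,0,0],[0,0,0],4]]}}

```text
time: 29.22
position: [0.4573, -0.1952, 0.0803]
tcp_rot: [0.799, -0.602, -0.001, 0.0]
force: [-0.8, 0.5, -2.5]
grip_width: 0.0453
grip_force: 41.1
```

Emit:
{"fn": "jog_arm", "kwargs": {"rows": [[[0,0,0.2],[0,0,0],4],[[0,0,0],[0,0,0],4],[[0,0,0],[0,0,0],4]]}}

```text
time: 29.47
position: [0.4581, -0.196, 0.0789]
tcp_rot: [0.799, -0.602, 0.0, -0.0]
force: [-0.3, -0.3, -2.6]
grip_width: 0.0452
grip_force: 41.2
```

```bash
python3 - <<'E'
from m import *
to(.4591,-.196,.08,106)
p=viewer.read_camera("scene"); cv2.imwrite("pics/s8.png",cv2.resize(p["frame"][90:220,130:290],None,fx=4,fy=4))
E
```

```text
at [ 0.4581 -0.196   0.0789] yaw 106.0 tilt [ 0.0002 -0.0001] turn tool z 0.0 then shift cm [ 0.03 -0.09 -0.11] f [-0.27 -0.33 -2.63] t 29.47
```

View pics/s8.png

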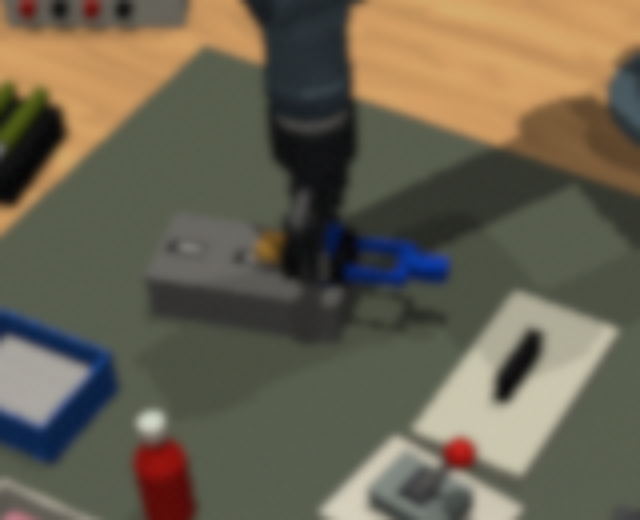

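The pack sits over the dock's +y end, with its blue loop and lug overhanging at (380–440,260). I'll lower the last millimetres, release, back off and look.

Emit:
{"fn": "jog_arm", "kwargs": {"rows": [[[0,0,0.2],[0,0,0],4],[[0,0,0],[0,0,0],4],[[0,0,0],[0,0,0],5.5],[[0,0,0],[0,0,0],7],[[0,0,0],[0,0,0],7]]}}

```text
time: 29.93
position: [0.4583, -0.1961, 0.0771]
tcp_rot: [0.799, -0.602, 0.0, -0.0]
force: [0.3, -0.2, -0.0]
grip_width: 0.0703
grip_force: 0.0
```

Emit:
{"fn": "jog_arm", "kwargs": {"rows": [[[0,0,0],[0,0,0],7],[[0,0,-2.5],[0,0,0],7],[[0,0,-3.5],[0,0,0],7],[[0,0,-3.5],[0,0,0],7],[[0,0,-3.5],[0,0,0],7]]}}

```text
time: 30.35
position: [0.4574, -0.1956, 0.208]
tcp_rot: [0.799, -0.602, -0.001, 0.0]
force: [0.5, -0.6, -0.1]
grip_width: 0.07
grip_force: 0.0
```

Emit:
{"fn": "jog_arm", "kwargs": {"rows": [[[-3,0,-3],[0,0,0],4.5],[[-3,0,-3],[0,0,0],4.5],[[0,0,-3],[0,0,0],4.5],[[0,0,0],[0,0,0],4.5],[[0,0,0],[0,0,0],4.5]]}}

```text
time: 30.77
position: [0.443, -0.1396, 0.2977]
tcp_rot: [0.799, -0.602, 0.002, -0.0]
force: [0.5, -0.8, -0.4]
grip_width: 0.0451
grip_force: 0.0
```

```bash
python3 - <<'E'
from m import *
to(.42,-.10,.3,106)
for n in("wrist","top","scene"):
    p=viewer.read_camera(n); W=cloud(p);F=p["frame"].astype(int)
    b=(F[...,0]>85)&(F[...,2]<80)&(F[...,1]<120)&(W[...,0]>.37)&(W[...,0]<.52)&(W[...,1]>-.27)&(W[...,1]<-.04)&(W[...,2]>.03)&(W[...,2]<.11)
    Q=W[b]; print(n,len(Q),rect(Q)); 
    e=np.array([-np.sin(np.radians(16)),np.cos(np.radians(16))]); a=Q[:,:2]@e
    print(np.percentile(a,[1,99]).round(4), [ (round(t,3),np.median(Q[(a>t)&(a<t+.02)],axis=0).round(4).tolist(),np.percentile(Q[(a>t)&(a<t+.02)][:,2],[5,95]).round(3).tolist()) for t in np.arange(a.min(),a.max(),.02) if ((a>t)&(a<t+.02)).sum()>5])
    L=Q[a>np.percentile(a,99)-.03]; print("lug",len(L),rect(L),L.mean(0).round(4))
    D,_=pts(p,(.4,-.37,.046),(.57,-.13,.054)); print("dock",len(D),rect(D))
E
```

```text
at [ 0.443  -0.1396  0.2977] yaw 106.04 tilt [ 0.0045 -0.0021] turn tool z 0.04 then shift cm [-4.44  1.12 -0.23] f [ 0.5  -0.77 -0.43] t 30.77
wrist 1719 (array([ 441.6, -141.1]), array([ 45.6, 113.9]), 15.8)
[-0.3142 -0.2022] [(np.float64(-0.314), [0.4562, -0.1889, 0.0855], [0.084, 0.087]), (np.float64(-0.294), [0.4636, -0.1628, 0.073], [0.072, 0.074]), (np.float64(-0.274), [0.4581, -0.1472, 0.0729], [0.071, 0.074]), (np.float64(-0.254), [0.4366, -0.1253, 0.0727], [0.067, 0.074]), (np.float64(-0.234), [0.4327, -0.1106, 0.0766], [0.073, 0.078]), (np.float64(-0.214), [0.4281, -0.0933, 0.0769], [0.075, 0.078])]
lug 373 (array([ 430.3, -101.6]), array([17.3, 31.7]), 15.7) [ 0.4306 -0.102   0.0768]
dock 7040 (array([ 471.1, -241.3]), array([ 90.1, 139.5]), 15.8)
top 163 (array([ 437.3, -121.5]), array([44.8, 79.4]), 15.2)
[-0.2744 -0.1981] [(np.float64(-0.277), [0.4614, -0.149, 0.0743], [0.07, 0.079]), (np.float64(-0.257), [0.4364, -0.1269, 0.0743], [0.071, 0.077]), (np.float64(-0.237), [0.4335, -0.1148, 0.076], [0.069, 0.081]), (np.float64(-0.217), [0.4297, -0.0939, 0.0776], [0.074, 0.08])]
lug 61 (array([430.1, -97.7]), array([16.7, 29.7]), 15.5) [ 0.4303 -0.0978  0.0777]
dock 4 (array([ 494.2, -163. ]), array([2.7, 6. ]), 28.1)
scene 116 (array([ 442.7, -136.8]), array([ 48.9, 116. ]), 16.0)
[-0.3114 -0.1971] [(np.float64(-0.311), [0.4622, -0.1846, 0.0872], [0.085, 0.091]), (np.float64(-0.251), [0.4467, -0.1222, 0.0743], [0.067, 0.077]), (np.float64(-0.231), [0.4356, -0.1055, 0.0763], [0.068, 0.081]), (np.float64(-0.211), [0.4297, -0.0901, 0.0771], [0.069, 0.08])]
lug 44 (array([428.5, -96.6]), array([20.8, 31.3]), 20.8) [ 0.4318 -0.0962  0.0766]
dock 536 (array([ 474.8, -255.4]), array([ 97.9, 183.2]), 16.2)
```

The blue pack lies flat on the dock with a heading of 105.8°. Its lug top is at z 0.077, as expected, and the lug is fully overhanging. I'll tilt the tool 40° and regrasp it there.

Emit:
{"fn": "jog_arm", "kwargs": {"rows": [[[0,0,0],[0,6.7,0],4.5],[[0,0,0],[0,6.7,0],4.5],[[0,0,0],[0,6.7,0],4.5],[[0,0,0],[0,6.7,0],4.5],[[0,0,0],[0,6.7,0],4.5]]}}

```text
time: 31.33
position: [0.4411, -0.1395, 0.2952]
tcp_rot: [0.764, -0.576, 0.232, 0.175]
force: [0.5, -0.3, -0.3]
grip_width: 0.0449
grip_force: 0.0
```

Emit:
{"fn": "jog_arm", "kwargs": {"rows": [[[0,0,0],[0,6.5,0],4.5],[[0,0,0],[0,0,0],4.5],[[0,0,0],[0,0,0],4.5]]}}

```text
time: 31.58
position: [0.4401, -0.1383, 0.2932]
tcp_rot: [0.752, -0.564, 0.27, 0.206]
force: [-0.0, -0.8, 0.3]
grip_width: 0.0452
grip_force: 0.0
```

```bash
cat >> m.py <<'E'
def go(*P):
    s=manip.sense(); M=R.from_quat(s["tcp_rot"]).as_matrix()
    print("at",s["position"].round(4),"z axis",M[:,2].round(3),"y axis",M[:,1].round(3),"q",s["q"].round(2),"f",s["force"].round(1))
    a=s["position"]
    for b in P: b=np.array(b); print("  shift cm",(M.T@(b-a)*100).round(2)); a=b
def turnto(Z,Y):
    s=manip.sense(); M=R.from_quat(s["tcp_rot"]); Z=np.array(Z)/np.linalg.norm(Z); Y=np.array(Y)-Z*np.dot(Z,Y); Y/=np.linalg.norm(Y)
    G=R.from_matrix(np.stack([np.cross(Y,Z),Y,Z],1)); print("turn deg",np.degrees((M.inv()*G).as_rotvec()).round(2))
E
python3 - <<'E'
from m import *
go((.4151,-.047,.1293),(.4293,-.0964,.068))
h=np.radians(106); zp=np.array([np.cos(h),np.sin(h),0]); t=np.radians(40)
turnto(-zp*np.sin(t)+np.array([0,0,-np.cos(t)]),(-np.sin(h),np.cos(h),0))
E
```

```text
at [ 0.4401 -0.1383  0.2932] z axis [ 0.174 -0.616 -0.769] y axis [-0.961 -0.278  0.005] q [-0.06 -0.05 -0.51  0.84 -0.65 -2.  ] f [-0.  -0.8  0.3]
  shift cm [-17.76  -0.22   6.54]
  shift cm [ 0.03 -0.02  8.  ]
turn deg [0.15 0.22 0.28]
```

Emit:
{"fn": "jog_arm", "kwargs": {"rows": [[[-3.55,0,1.3],[0,0,0],4.5],[[-3.55,0,1.3],[0,0,0],4.5],[[-3.55,0,1.3],[0,0,0],4.5],[[-3.55,0,1.3],[0,0,0],4.5],[[-3.55,-0.2,1.3],[0,0,0],4.5]]}}

```text
time: 32.0
position: [0.4184, -0.0483, 0.131]
tcp_rot: [0.75, -0.567, 0.272, 0.205]
force: [0.6, 0.7, -0.8]
grip_width: 0.045
grip_force: 0.0
```

Emit:
{"fn": "jog_arm", "kwargs": {"rows": [[[0,0,0],[0,0,0],4.5],[[0,0,0],[0,0,0],4.5]]}}

```text
time: 32.17
position: [0.4174, -0.0488, 0.131]
tcp_rot: [0.751, -0.565, 0.271, 0.207]
force: [-0.1, -0.1, -0.6]
grip_width: 0.0452
grip_force: 0.0
```

```bash
python3 - <<'E'
from m import *
go((.4151,-.047,.1293),(.4293,-.0964,.068))
p=viewer.read_camera("wrist"); cv2.imwrite("pics/w9.png",p["frame"])
s=manip.sense(); M=R.from_quat(s["tcp_rot"]).as_matrix(); W=cloud(p);F=p["frame"].astype(int)
b=(F[...,0]>70)&(F[...,2]<90)&(F[...,1]<120)&(W[...,2]>.05)&(W[...,2]<.11)&(W[...,1]<-.06)&(W[...,1]>-.2); Q=W[b]
e=np.array([-np.sin(np.radians(15.8)),np.cos(np.radians(15.8))]); a=Q[:,:2]@e
k=(a>-.228); L=Q[k]; print(len(Q),len(L),"end a",np.percentile(a,[98,99.5]).round(4),rect(L),np.percentile(L[:,2],[3,50,97]).round(4)); print("cross",np.percentile(L[:,:2]@np.array([e[1],-e[0]]),[2,50,98]).round(4))
E
```

```text
at [ 0.4174 -0.0488  0.131 ] z axis [ 0.173 -0.618 -0.767] y axis [-0.961 -0.275  0.005] q [ 0.18  0.16 -0.75  0.58 -0.69 -1.7 ] f [-0.1 -0.1 -0.6]
  shift cm [-0.29  0.17 -0.03]
  shift cm [ 0.01 -0.03  8.  ]
3189 479 end a [-0.1978 -0.1976] (array([429.6, -99.4]), array([17.6, 30.7]), 16.0) [0.0618 0.0763 0.078 ]
cross [0.3777 0.3863 0.395 ]
```

View pics/w9.png

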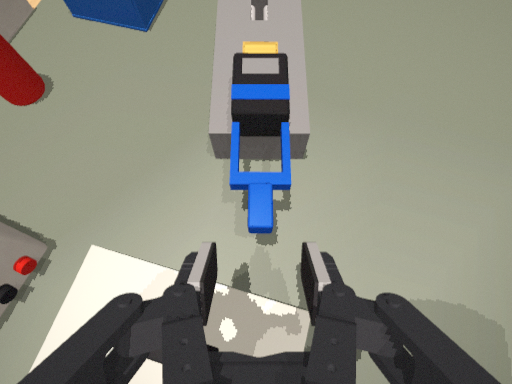

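The wrist view shows the overhanging lug at (261,205), centred between the fingers at columns 210 and 311. I'll advance and grip.

Emit:
{"fn": "jog_arm", "kwargs": {"rows": [[[-0.3,0.15,2],[0,0,0],4.5],[[0,0,2],[0,0,0],4.5],[[0,0,2],[0,0,0],4.5],[[0,0,1.3],[0,0,0],4.5],[[0,0,0.5],[0,0,0],4.5]]}}

```text
time: 32.63
position: [0.4313, -0.0967, 0.0716]
tcp_rot: [0.749, -0.567, 0.274, 0.205]
force: [0.0, -1.0, 0.2]
grip_width: 0.0452
grip_force: 0.0
```

Emit:
{"fn": "jog_arm", "kwargs": {"rows": [[[0,0,0],[0,0,0],4.5],[[0,0,0],[0,0,0],1],[[0,0,0],[0,0,0],1],[[0,0,0],[0,0,0],1],[[0,0,0],[0,0,0],1]], "force": 100}}

```text
time: 33.05
position: [0.4304, -0.0945, 0.0715]
tcp_rot: [0.75, -0.565, 0.274, 0.206]
force: [-0.1, 0.3, 2.2]
grip_width: 0.016
grip_force: 97.6
```

Emit:
{"fn": "jog_arm", "kwargs": {"rows": [[[0,0,0],[0,0,0],1],[[0,0,0],[0,0,0],1],[[0,0,0],[0,0,0],1]]}}

```text
time: 33.3
position: [0.4304, -0.0944, 0.0711]
tcp_rot: [0.75, -0.565, 0.274, 0.206]
force: [-0.7, 2.0, 6.0]
grip_width: 0.0163
grip_force: 98.0
```

```bash
python3 - <<'E'
from m import *
s=manip.sense();P=s["position"]
go(P+[0,0,.12],P+[-.02,.10,.17])
E
```

```text
at [ 0.4304 -0.0944  0.0711] z axis [ 0.179 -0.618 -0.765] y axis [-0.961 -0.276 -0.002] q [ 0.06  0.25 -0.86  0.27 -0.68 -1.85] f [-0.7  2.   6. ]
  shift cm [ 7.73 -0.02 -9.18]
  shift cm [ -4.56  -0.85 -10.37]
```

Emit:
{"fn": "jog_arm", "kwargs": {"rows": [[[1,0,-1.2],[0,0,0],1],[[1.9,0,-2.3],[0,0,0],1],[[1.9,0,-2.3],[0,0,0],1],[[1.9,0,-2.3],[0,0,0],1],[[1.9,0,-2.3],[0,0,0],1]]}}

```text
time: 33.72
position: [0.4275, -0.0928, 0.2049]
tcp_rot: [0.752, -0.565, 0.271, 0.206]
force: [0.7, -0.7, -1.7]
grip_width: 0.0167
grip_force: 98.0
```

Emit:
{"fn": "jog_arm", "kwargs": {"rows": [[[1.9,0,-2.3],[0,0,0],1],[[1.9,0,-2.3],[0,0,0],1],[[1.9,0,-2.3],[0,0,0],1],[[1.3,0,-1.5],[0,0,0],1],[[0,0,0],[0,0,0],1]]}}

```text
time: 34.13
position: [0.4307, -0.0928, 0.3181]
tcp_rot: [0.75, -0.566, 0.275, 0.203]
force: [1.3, 0.4, -1.0]
grip_width: 0.0166
grip_force: 98.1
```

```bash
python3 - <<'E'
from m import *
go((.43,-.0944,.30))
s=manip.sense(); M=R.from_quat(s["tcp_rot"])
f=np.radians(14.3);F=np.array([np.cos(f),np.sin(f),0]);l=np.array([-np.sin(f),np.cos(f),0]);ph=np.radians(50)
Z=np.sin(ph)*F-np.array([0,0,np.cos(ph)]); turnto(Z,l)
G=R.from_matrix(np.stack([np.cross(l,Z),l,Z],1)); rv=(M.inv()*G).as_rotvec()
for t in(.25,.5,.75): print(((M*R.from_rotvec(rv*t)).as_matrix()[:,2]).round(2))
p=viewer.read_camera("wrist"); W=cloud(p);Fr=p["frame"].astype(int)
b=(Fr[...,0]>70)&(Fr[...,2]<90)&(Fr[...,1]<120); L=((W-s["position"])@M.as_matrix()*1000)[b]; L=L[(abs(L[:,1])<40)&(np.linalg.norm(L,axis=1)<160)]
# pack axis in the tool x-z plane: edges per distance
g=L[abs(L[:,1])>18]; print(len(L),len(g)); u,_,vt=np.linalg.svd(g[:,[0,2]]-g[:,[0,2]].mean(0),full_matrices=False); print(vt[0], "y mean",np.percentile(L[:,1],[2,98]))
E
```

```text
at [ 0.4307 -0.0928  0.3181] z axis [ 0.182 -0.617 -0.766] y axis [-0.961 -0.276 -0.006] q [ 0.06 -0.05 -0.44  0.99 -0.68 -1.85] f [ 1.3  0.4 -1. ]
  shift cm [-1.06  0.12  1.48]
turn deg [  8.38 -68.19  99.36]
[ 0.21 -0.36 -0.91]
[ 0.34 -0.09 -0.94]
[ 0.53  0.11 -0.84]
7119 2393
[-0.80862018 -0.58833103] y mean [-21.22312315  23.5171557 ]
```

Emit:
{"fn": "jog_arm", "kwargs": {"rows": [[[0,0,0],[0.47,-3.79,5.52],1],[[0,0,0],[0.47,-3.79,5.52],1],[[0,0,0],[0.47,-3.79,5.52],1],[[0,0,0],[0.47,-3.79,5.52],1],[[0,0,0],[0.47,-3.79,5.52],1]]}}

```text
time: 34.6
position: [0.4279, -0.0923, 0.3115]
tcp_rot: [-0.632, 0.749, -0.196, -0.024]
force: [0.0, 0.4, -2.8]
grip_width: 0.0163
grip_force: 97.9
```

Emit:
{"fn": "jog_arm", "kwargs": {"rows": [[[0,0,0],[0.47,-3.79,5.52],1],[[0,0,0],[0.47,-3.79,5.52],1],[[0,0,0],[0.47,-3.79,5.52],1],[[0,0,0],[0.47,-3.79,5.52],1],[[0,0,0],[0.47,-3.79,5.52],1]]}}

```text
time: 35.02
position: [0.4278, -0.0924, 0.3115]
tcp_rot: [-0.46, 0.867, -0.106, 0.159]
force: [0.5, -0.4, -3.5]
grip_width: 0.0161
grip_force: 97.9
```

Emit:
{"fn": "jog_arm", "kwargs": {"rows": [[[0,0,0],[0.47,-3.79,5.52],1],[[0,0,0],[0.47,-3.79,5.52],1],[[0,0,0],[0.47,-3.79,5.52],1],[[0,0,0],[0.47,-3.79,5.52],1],[[0,0,0],[0.47,-3.79,5.52],1]]}}

```text
time: 35.43
position: [0.4278, -0.0924, 0.3114]
tcp_rot: [-0.248, 0.912, -0.006, 0.328]
force: [-0.2, 0.6, -3.4]
grip_width: 0.016
grip_force: 97.9
```

Emit:
{"fn": "jog_arm", "kwargs": {"rows": [[[0,0,0],[0.47,-3.79,5.52],1],[[0,0,0],[0.47,-3.79,5.52],1],[[0,0,0],[0.47,-3.79,5.52],1],[[0,0,0],[0,0,0],1],[[0,0,0],[0,0,0],1]]}}

```text
time: 35.85
position: [0.4273, -0.0923, 0.311]
tcp_rot: [-0.112, 0.901, 0.053, 0.415]
force: [-0.2, 0.4, -3.0]
grip_width: 0.0165
grip_force: 98.2
```

```bash
cat >> m.py <<'E'
f_=np.radians(14.3); FW=np.array([np.cos(f_),np.sin(f_),0]); LF=np.array([-np.sin(f_),np.cos(f_),0])
def packfit(show=True):
    "blue pack in hook axes relative to the TCP, from the scene and wrist pictures"
    s=manip.sense(); B=np.stack([FW,LF,[0,0,1]])
    for n in("scene","wrist","top"):
        p=viewer.read_camera(n); W=cloud(p);Fr=p["frame"].astype(int)
        b=(Fr[...,0]>70)&(Fr[...,2]<90)&(Fr[...,1]<120); L=((W-s["position"])@B.T*1000)[b]; L=L[(abs(L[:,1])<40)&(abs(L[:,0])<60)&(L[:,2]>-120)&(L[:,2]<40)]
        print(n,len(L))
        for lo in range(-110,30,10):
            q=L[(L[:,2]>=lo)&(L[:,2]<lo+10)]
            if len(q)>12: print("  z",lo,len(q),"x",np.percentile(q[:,0],[4,96]).round(1),"y",np.percentile(q[:,1],[4,96]).round(1))
    return p
E
python3 - <<'E'
from m import *
f=np.radians(14.3);ph=np.radians(50);turnto(np.sin(ph)*FW-np.array([0,0,np.cos(ph)]),LF)
S=np.array([.5112,.2941,.0]); go(S-.1*FW+[0,0,.30],S-.1*FW+[0,0,.256])
packfit()
E
```

```text
turn deg [ 0.08 -0.56 -0.16]
at [ 0.4273 -0.0923  0.311 ] z axis [ 0.736  0.189 -0.65 ] y axis [-0.246  0.969  0.003] q [-0.85 -0.4  -0.83  0.65  0.75 -0.91] f [-0.2  0.4 -3. ]
  shift cm [-4.06 35.37  6.59]
  shift cm [ 3.34 -0.01  2.86]
scene 134
  z -100 14 x [17.1 23.2] y [-17.6  17.9]
  z -40 13 x [4.2 9. ] y [-16.1  23.8]
  z -30 25 x [ 5.1 10.7] y [-16.   24.1]
  z -10 19 x [ 9.5 19.5] y [-5.  17.7]
  z 0 21 x [-1.8 14.5] y [-4.8 17.5]
  z 10 13 x [-10.8  13.5] y [-12.1   8.9]
wrist 9441
  z -110 482 x [-16.6 -14.8] y [-21.1  20.7]
  z -100 1272 x [-16.6 -14.7] y [-21.4  21. ]
  z -90 80 x [-17.  -14.7] y [-22.   20.7]
  z -80 291 x [-3.9  7.4] y [-22.6  22.1]
  z -70 402 x [-3.7  6.2] y [-22.5  21.8]
  z -60 432 x [-3.6  5.8] y [-22.7  21.8]
  z -50 466 x [-3.5  5.9] y [-22.8  21.7]
  z -40 855 x [-3.6 -0.6] y [-22.8  21.3]
  z -30 1623 x [-6.3  6.7] y [-21.9  20.6]
  z -20 797 x [-7.5  0.1] y [-9.4  8. ]
  z -10 784 x [-7.6 -4.9] y [-8.7  7.2]
  z 0 969 x [-28.2  -5. ] y [-22.6  20.5]
  z 10 293 x [-32.6   0.3] y [-30.3  28.8]
  z 20 618 x [-49.2 -14.9] y [-34.1  32.8]
top 117
  z -80 16 x [-8.2 22.6] y [-17.4  19.3]
  z 10 71 x [-3.6 14.6] y [-8.6  7.8]
```

Emit:
{"fn": "jog_arm", "kwargs": {"rows": [[[-0.2,1.5,0.3],[0,0,0],1],[[-0.34,2.95,0.55],[0,0,0],1],[[-0.34,2.95,0.55],[0,0,0],1],[[-0.34,2.95,0.55],[0,0,0],1],[[-0.34,2.95,0.55],[0,0,0],1]]}}

```text
time: 36.42
position: [0.4247, 0.0439, 0.3113]
tcp_rot: [-0.113, 0.9, 0.052, 0.418]
force: [0.9, 0.3, -2.2]
grip_width: 0.0162
grip_force: 98.2
```

Emit:
{"fn": "jog_arm", "kwargs": {"rows": [[[-0.34,2.95,0.55],[0,0,0],1],[[-0.34,2.95,0.55],[0,0,0],1],[[-0.34,2.95,0.55],[0,0,0],1],[[-0.34,2.95,0.55],[0,0,0],1],[[-0.34,2.95,0.55],[0,0,0],1]]}}

```text
time: 36.83
position: [0.4185, 0.1966, 0.3066]
tcp_rot: [-0.114, 0.9, 0.053, 0.418]
force: [1.6, -1.3, -2.7]
grip_width: 0.0163
grip_force: 98.2
```

Emit:
{"fn": "jog_arm", "kwargs": {"rows": [[[-0.34,2.95,0.55],[0,0,0],1],[[-0.34,2.95,0.55],[0,0,0],1],[[-0.2,1.5,0.3],[0,0,0],1],[[0,0,0],[0,0,0],1],[[0,0,0],[0,0,0],1]]}}

```text
time: 37.25
position: [0.4163, 0.2713, 0.303]
tcp_rot: [-0.115, 0.9, 0.053, 0.416]
force: [-0.4, 0.1, -2.7]
grip_width: 0.0162
grip_force: 98.4
```

```bash
python3 - <<'E'
from m import *
ph=np.radians(50);turnto(np.sin(ph)*FW-np.array([0,0,np.cos(ph)]),LF)
S=np.array([.5112,.2941,.0]); go(S-.1*FW+[0,0,.256],S-.003*FW+[0,0,.256])
for n in ("top","wrist"):
    p=viewer.read_camera(n); W=cloud(p)
    L=(W-S)@np.stack([FW,LF,[0,0,1]]).T
    k=(L[...,0]>-.05)&(L[...,0]<.03)&(abs(L[...,1])<.03)&(L[...,2]>.185)&(L[...,2]<.225); Q=L[k]
    print(n,len(Q),Q.mean(0).round(4) if len(Q) else "", np.percentile(Q[:,1],[5,95]).round(4) if len(Q) else "")
E
```

```text
turn deg [ 0.13 -0.36  0.21]
at [0.4163 0.2713 0.303 ] z axis [ 0.738  0.19  -0.648] y axis [-0.251  0.968 -0.001] q [ 0.6  -0.37 -0.92  0.18 -0.27  0.23] f [-0.4  0.1 -2.7]
  shift cm [ 3.74 -0.13  2.86]
  shift cm [-6.28 -0.04  7.39]
top 85 [-0.0077 -0.001   0.1944] [-0.0043  0.003 ]
wrist 219 [-0.0102 -0.0017  0.1971] [-0.0052  0.0018]
```

Emit:
{"fn": "jog_arm", "kwargs": {"rows": [[[1.85,-0.1,1.4],[0,0,0],1],[[1.85,0,1.4],[0,0,0],1],[[0,0,0],[0,0,0],1],[[0,0,0],[0,0,0],1]]}}

```text
time: 37.68
position: [0.4156, 0.2678, 0.2584]
tcp_rot: [-0.112, 0.901, 0.051, 0.416]
force: [-0.5, 0.3, -4.0]
grip_width: 0.016
grip_force: 99.4
```

```bash
python3 - <<'E'
from m import *
S=np.array([.5112,.2941,.0]); go(S-.1*FW+[0,0,.256],S-.003*FW+[0,0,.256])
packfit()
E
```

```text
at [0.4156 0.2678 0.2584] z axis [ 0.738  0.184 -0.65 ] y axis [-0.244  0.97  -0.002] q [ 0.6  -0.32 -1.02  0.04 -0.27  0.23] f [-0.5  0.3 -4. ]
  shift cm [0.24 0.19 0.1 ]
  shift cm [-6.3   0.03  7.37]
scene 146
  z -30 29 x [ 2.2 10.4] y [-16.1  20.6]
  z -20 17 x [11.5 15.5] y [-5. 12.]
  z -10 16 x [ 9.8 17.6] y [-10.4  11.6]
  z 0 22 x [-2.1 15.5] y [-15.1   9. ]
  z 10 17 x [-8.  15.7] y [-13.5   7.3]
wrist 9416
  z -110 688 x [-17.7 -16. ] y [-20.7  21.6]
  z -100 1160 x [-17.8 -15.8] y [-20.9  21.4]
  z -80 366 x [-4.8  6.4] y [-22.1  22.6]
  z -70 407 x [-4.8  3.3] y [-22.1  22.6]
  z -60 433 x [-4.7  4.9] y [-21.9  22.5]
  z -50 462 x [-4.6  3.6] y [-22.2  22.5]
  z -40 1007 x [-4.7 -2.2] y [-21.9  21.8]
  z -30 1464 x [-7.9  6. ] y [-21.2  21.2]
  z -20 816 x [-8.5  0.4] y [-8.7  8.8]
  z -10 797 x [-8.9 -6. ] y [-8.   7.7]
  z 0 980 x [-29.6  -5. ] y [-28.8  28.6]
  z 10 237 x [-33.8  -7.2] y [-31.1  31.4]
  z 20 521 x [-50.1 -17. ] y [-33.2  33.6]
top 87
  z 0 27 x [-6.  11.8] y [-7.7 18.9]
  z 10 37 x [-7.1 12.5] y [-11.1   8.1]
```

Emit:
{"fn": "jog_arm", "kwargs": {"rows": [[[-0.4,0.1,0.55],[0,0,0],1],[[-0.5,0.1,0.8],[0,0,0],1],[[0,0,0],[0,0,0],1],[[0,0,0],[0,0,0],1]]}}

```text
time: 38.17
position: [0.4312, 0.275, 0.257]
tcp_rot: [-0.112, 0.901, 0.051, 0.416]
force: [-0.1, 0.2, -2.8]
grip_width: 0.0161
grip_force: 99.2
```

```bash
python3 - <<'E'
from m import *
S=np.array([.5112,.2941,.0]); go(S-.003*FW+[0,0,.255])
E
```

```text
at [0.4312 0.275  0.257 ] z axis [ 0.738  0.186 -0.649] y axis [-0.245  0.969 -0.001] q [ 0.59 -0.28 -1.    0.01 -0.26  0.23] f [-0.1  0.2 -2.8]
  shift cm [-4.99 -0.11  6.16]
```

Emit:
{"fn": "jog_arm", "kwargs": {"rows": [[[-0.93,-0.1,1.15],[0,0,0],1],[[-0.93,0,1.15],[0,0,0],1],[[-0.93,0,1.15],[0,0,0],1],[[-0.93,0,1.15],[0,0,0],1],[[0,0,0],[0,0,0],1]]}}

```text
time: 38.58
position: [0.4904, 0.289, 0.2564]
tcp_rot: [-0.112, 0.901, 0.051, 0.417]
force: [-0.9, -0.5, -1.5]
grip_width: 0.016
grip_force: 99.3
```

Emit:
{"fn": "jog_arm", "kwargs": {"rows": [[[-0.93,0,1.15],[0,0,0],1],[[-0.93,0,1.15],[0,0,0],1],[[0,0,0],[0,0,0],1],[[0,0,0],[0,0,0],1]]}}

```text
time: 38.92
position: [0.5165, 0.2956, 0.2541]
tcp_rot: [-0.113, 0.901, 0.051, 0.415]
force: [-0.2, 0.2, -1.6]
grip_width: 0.0166
grip_force: 99.3
```

```bash
python3 - <<'E'
from m import *
S=np.array([.5112,.2941,.0]); s=manip.sense(); P=s["position"]; go(P-[0,0,.01]); print("hook frame",((P-S)@np.stack([FW,LF,[0,0,1]]).T).round(4))
p=viewer.read_camera("wrist"); cv2.imwrite("pics/w10.png",p["frame"]); p2=viewer.read_camera("scene"); cv2.imwrite("pics/s10.png",np.hstack([cv2.resize(p["frame"],(420,315)),cv2.resize(p2["frame"][120:260,270:410],(315,315))]))
E
```

```text
at [0.5165 0.2956 0.2541] z axis [ 0.737  0.186 -0.65 ] y axis [-0.246  0.969 -0.001] q [ 0.51 -0.09 -0.88 -0.06 -0.2   0.17] f [-0.2  0.2 -1.6]
  shift cm [0.76 0.   0.65]
hook frame [5.500e-03 1.000e-04 2.541e-01]
```

View pics/s10.png

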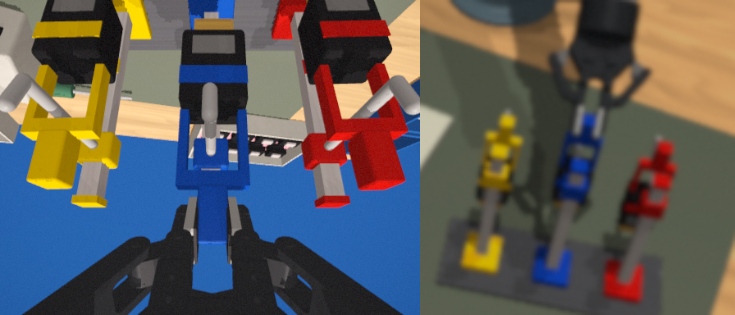

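The wrist half shows the hook's upturned tip at (210,110) passing through the blue loop, and yellow and red hanging on either side. Now I'll lower blue.

Emit:
{"fn": "jog_arm", "kwargs": {"rows": [[[0.76,0,0.65],[0,0,0],1],[[0.76,0,0.65],[0,0,0],1],[[0.53,0,0.46],[0,0,0],1],[[0,0,0],[0,0,0],1],[[0,0,0],[0,0,0],1]]}}

```text
time: 39.43
position: [0.516, 0.2954, 0.2268]
tcp_rot: [-0.113, 0.901, 0.051, 0.415]
force: [0.2, 0.1, -1.7]
grip_width: 0.0162
grip_force: 99.3
```

Emit:
{"fn": "jog_arm", "kwargs": {"rows": [[[0.38,0,0.33],[0,0,0],1],[[0.38,0,0.33],[0,0,0],1],[[0,0,0],[0,0,0],1],[[0,0,0],[0,0,0],1]]}}

```text
time: 39.77
position: [0.5176, 0.2961, 0.2185]
tcp_rot: [-0.112, 0.901, 0.052, 0.417]
force: [-0.0, -0.8, 1.7]
grip_width: 0.0164
grip_force: 99.6
```

Emit:
{"fn": "jog_arm", "kwargs": {"rows": [[[0.3,0,0.26],[0,0,0],1],[[0.3,0,0.26],[0,0,0],1],[[0.15,0,0.13],[0,0,0],1],[[0,0,0],[0,0,0],1],[[0,0,0],[0,0,0],1]]}}

```text
time: 40.18
position: [0.5181, 0.2963, 0.209]
tcp_rot: [-0.112, 0.9, 0.052, 0.417]
force: [-1.5, -0.8, 6.7]
grip_width: 0.016
grip_force: 100.2
```

Emit:
{"fn": "jog_arm", "kwargs": {"rows": [[[0,0,0],[0,0,0],1],[[0,0,0],[0,0,0],1],[[0,0,0],[0,0,0],1]]}}

```text
time: 40.43
position: [0.5181, 0.2963, 0.2092]
tcp_rot: [-0.112, 0.9, 0.052, 0.417]
force: [-2.0, -1.0, 5.2]
grip_width: 0.016
grip_force: 100.2
```

Emit:
{"fn": "jog_arm", "kwargs": {"rows": [[[0,0,0],[0,0,0],1],[[-0.3,0,-0.26],[0,0,0],1],[[-0.3,0,-0.26],[0,0,0],1],[[-0.3,0,-0.26],[0,0,0],1],[[-0.05,0,-0.04],[0,0,0],1]]}}

```text
time: 40.85
position: [0.517, 0.2957, 0.2206]
tcp_rot: [-0.113, 0.901, 0.051, 0.416]
force: [2.0, 1.2, 0.4]
grip_width: 0.0164
grip_force: 99.7
```

Emit:
{"fn": "jog_arm", "kwargs": {"rows": [[[0,0,0],[0,0,0],1],[[0,0,0],[0,0,0],2.5],[[0,0,0],[0,0,0],3.5],[[0,0,0],[0,0,0],3.5],[[0,0,0],[0,0,0],3.5]]}}

```text
time: 41.27
position: [0.5162, 0.2953, 0.2188]
tcp_rot: [-0.113, 0.901, 0.051, 0.415]
force: [0.1, 0.2, 0.3]
grip_width: 0.035
grip_force: 0.0
```

Emit:
{"fn": "jog_arm", "kwargs": {"rows": [[[0,0,-1],[0,0,0],3.5],[[0,0,-2],[0,0,0],3.5],[[0,0,-2],[0,0,0],3.5],[[0,0,-2],[0,0,0],3.5],[[-2,0,-2],[0,0,0],3.5]]}}

```text
time: 41.68
position: [0.4583, 0.2799, 0.2874]
tcp_rot: [-0.114, 0.903, 0.05, 0.411]
force: [0.5, 0.3, -1.4]
grip_width: 0.0351
grip_force: 0.0
```

```bash
python3 - <<'E'
from m import *
turnto((0,0,-1),LF); go()
p=viewer.read_camera("scene"); cv2.imwrite("pics/s11.png",cv2.resize(p["frame"][110:270,210:430],None,fx=3,fy=3))
for n in("scene","top"):
    if n=="top": p=viewer.read_camera(n)
    Q,F=pts(p,(.35,-.15,.014),(.6,.09,.024)); print("slab",len(Q),rect(Q))
    Q,F=pts(p,(.35,-.15,.045),(.6,.09,.056)); print("bar",len(Q),Q.mean(0).round(4),rect(Q))
E
```

```text
turn deg [-0.24 48.91  0.09]
at [0.4583 0.2799 0.2874] z axis [ 0.731  0.183 -0.657] y axis [-0.247  0.969 -0.004] q [ 0.56 -0.26 -0.89  0.11 -0.23  0.2 ] f [ 0.5  0.3 -1.4]
slab 1077 (array([466.8,  12.9]), array([108.5, 204. ]), 89.9)
bar 76 [0.4701 0.0135 0.0506] (array([468. ,  12.8]), array([71.9, 16.9]), 0.8)
slab 1989 (array([469.5,  11.2]), array([197.1, 105.6]), 0.7)
bar 121 [0.4707 0.0111 0.0511] (array([469.6,  10.2]), array([66.1, 15.2]), 1.2)
```

View pics/s11.png

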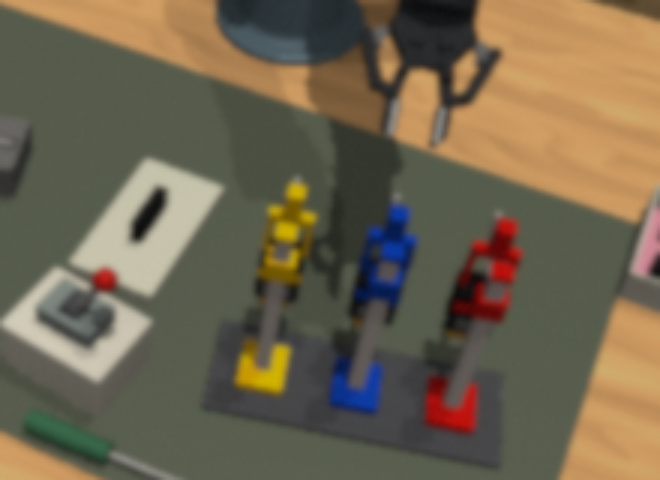

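All three packs hang upright on the hooks of their own colour: yellow (285,240), blue (385,265) and red (485,270). The lever is still over. Now the cover.

Emit:
{"fn": "jog_arm", "kwargs": {"rows": [[[-2,0,-2],[0,0,0],5],[[0,0,0],[0,7,0],5],[[0,0,0],[0,7,0],5],[[0,0,0],[0,7,0],5],[[0,0,0],[0,7,0],5]]}}

```text
time: 42.2
position: [0.4609, 0.2818, 0.3226]
tcp_rot: [-0.122, 0.974, 0.024, 0.19]
force: [1.3, 1.4, 0.4]
grip_width: 0.05
grip_force: 0.0
```

Emit:
{"fn": "jog_arm", "kwargs": {"rows": [[[0,0,0],[0,7,0],5],[[0,0,0],[0,7,0],5],[[0,0,0],[0,6.9,0],5],[[0,0,0],[0,0,6.7],5],[[0,0,0],[0,0,6.7],5]]}}

```text
time: 42.62
position: [0.4636, 0.2822, 0.3176]
tcp_rot: [-0.004, 1.0, 0.001, 0.009]
force: [-0.4, 0.4, 1.8]
grip_width: 0.0501
grip_force: 0.0
```

Emit:
{"fn": "jog_arm", "kwargs": {"rows": [[[0,0,0],[0,0,0],5],[[0,0,0],[0,0,0],5]]}}

```text
time: 42.78
position: [0.4615, 0.2818, 0.3206]
tcp_rot: [-0.009, 1.0, 0.002, 0.012]
force: [0.7, 0.9, 0.6]
grip_width: 0.0502
grip_force: 0.0
```

```bash
python3 - <<'E'
from m import *
turnto((0,0,-1),(-np.sin(np.radians(.8)),1,0)); go((.469,.0115,.25))
E
```

```text
turn deg [0.23 1.36 0.2 ]
at [0.4615 0.2818 0.3206] z axis [ 0.024  0.004 -1.   ] y axis [-0.017  1.     0.004] q [ 0.43  0.28  0.12  1.39 -0.01  0.42] f [0.7 0.9 0.6]
  shift cm [ -0.12 -27.07   6.95]
```

Emit:
{"fn": "jog_arm", "kwargs": {"rows": [[[0,0,0],[0.2,1.4,0.2],5],[[-0.1,-3.87,0],[0,0,0],5],[[-0.1,-3.87,0],[0,0,0],5],[[-0.1,-3.87,0],[0,0,0],5],[[-0.1,-3.87,0],[0,0,0],5]]}}

```text
time: 43.2
position: [0.4661, 0.1258, 0.3217]
tcp_rot: [-0.008, 1.0, 0.001, 0.001]
force: [0.8, 0.7, 0.8]
grip_width: 0.05
grip_force: 0.0
```

Emit:
{"fn": "jog_arm", "kwargs": {"rows": [[[-0.1,-3.87,0],[0,0,0],5],[[-0.1,-3.87,0],[0,0,0],5],[[-0.1,-3.87,0],[0,0,0],5],[[0,0,3],[0,0,0],5],[[0,0,3],[0,0,0],5]]}}

```text
time: 43.62
position: [0.4726, 0.0086, 0.2628]
tcp_rot: [-0.005, 1.0, 0.0, 0.004]
force: [-0.6, 0.1, 0.5]
grip_width: 0.0498
grip_force: 0.0
```

Emit:
{"fn": "jog_arm", "kwargs": {"rows": [[[0,0,3],[0,0,0],5],[[0,0,0],[0,0,0],5],[[0,0,0],[0,0,0],5]]}}

```text
time: 43.87
position: [0.4692, 0.0113, 0.2307]
tcp_rot: [-0.006, 1.0, 0.001, -0.001]
force: [-0.2, 0.1, 0.1]
grip_width: 0.0499
grip_force: 0.0
```

```bash
python3 - <<'E'
from m import *
go((.469,.0115,.25))
for n in("wrist","top","scene"):
    p=viewer.read_camera(n)
    Q,F=pts(p,(.3,-.15,.014),(.6,.15,.024)); print(n,"slab",len(Q),rect(Q))
    Q,F=pts(p,(.3,-.15,.045),(.6,.15,.056)); print("bar",len(Q),Q.mean(0).round(4) if len(Q) else"",rect(Q) if len(Q) else "")
    Q,F=pts(p,(.4,-.37,.046),(.57,-.13,.054)); print("dock",len(Q),rect(Q) if len(Q) else "")
E
```

```text
at [0.4692 0.0113 0.2307] z axis [-0.003  0.001 -1.   ] y axis [-0.013  1.     0.002] q [-0.11  0.17 -0.24  1.16  0.   -0.12] f [-0.2  0.1  0.1]
  shift cm [ 0.03  0.02 -1.93]
wrist slab 14425 (array([469.2, -22.6]), array([106.4, 196. ]), 89.6)
bar 1000 [ 0.4674 -0.0221  0.0496] (array([468.7, -22.5]), array([16.1, 69.7]), 89.6)
dock 6587 (array([ 467. , -229.5]), array([ 90.2, 118.1]), 15.9)
top slab 0 (array([0., 0.]), array([0., 0.]), 0.0)
bar 0  
dock 1523 (array([ 476.9, -258.5]), array([ 89.9, 180.7]), 15.9)
scene slab 1051 (array([469.4, -19.7]), array([109.6, 201.3]), 89.1)
bar 76 [ 0.4714 -0.018   0.0506] (array([467.4, -18.5]), array([73.2, 15.9]), 0.5)
dock 763 (array([ 475.8, -256.8]), array([ 96.4, 181.5]), 15.8)
```

The cover has meanwhile been knocked to y = -0.02, the one disturbance the task announced. The handle is otherwise as expected, so I'll grip it there.

Emit:
{"fn": "jog_arm", "kwargs": {"rows": [[[0,-3.2,0],[0,0,1],5],[[0,0,3.5],[0,0,0],5],[[0,0,3.5],[0,0,0],5],[[0,0,3.5],[0,0,0],5],[[0,0,3.5],[0,0,0],5]]}}

```text
time: 44.43
position: [0.4745, -0.0212, 0.0925]
tcp_rot: [0.003, 1.0, 0.0, 0.003]
force: [1.0, 0.2, -0.6]
grip_width: 0.0503
grip_force: 0.0
```

Emit:
{"fn": "jog_arm", "kwargs": {"rows": [[[0,0,3],[0,0,0],5],[[0,0,1.6],[0,0,0],5],[[0,0,0],[0,0,0],5],[[0,0,0],[0,0,1],1],[[0,0,0],[0,0,0],1]], "force": 60}}

```text
time: 44.85
position: [0.4742, -0.021, 0.0475]
tcp_rot: [0.012, 1.0, 0.0, 0.002]
force: [0.1, -0.3, -0.1]
grip_width: 0.0267
grip_force: 0.0
```

Emit:
{"fn": "jog_arm", "kwargs": {"rows": [[[0,0,0],[0,0,0],1],[[0,0,0],[0,0,0],1],[[0,0,0],[0,0,0],1],[[0,0,0],[0,0,0],1],[[0,0,-1],[0,0,0],1]]}}

```text
time: 45.27
position: [0.4721, -0.0208, 0.0559]
tcp_rot: [0.012, 1.0, 0.0, 0.001]
force: [-0.8, -0.7, -2.1]
grip_width: 0.0146
grip_force: 58.8
```

Emit:
{"fn": "jog_arm", "kwargs": {"rows": [[[0,0,-3],[0,0,0],1],[[0,0,-3],[0,0,0],1],[[0,0,-3],[0,0,0],1],[[0,0,-3],[0,0,0],1],[[0,0,0],[0,0,0],1]]}}

```text
time: 45.68
position: [0.4759, -0.0215, 0.1824]
tcp_rot: [0.012, 1.0, -0.0, 0.006]
force: [1.8, 0.2, -2.3]
grip_width: 0.0149
grip_force: 59.0
```

```bash
python3 - <<'E'
from m import *
s=manip.sense(); print(s["force"],s["grip_width"])
h=np.radians(-74.1); turnto((0,0,-1),(-np.sin(h),np.cos(h),0)); go()
p=viewer.read_camera("wrist"); M=R.from_quat(s["tcp_rot"]).as_matrix(); L=(cloud(p)-s["position"])@M*1000
q=L[(abs(L[...,0])<150)&(abs(L[...,1])<80)&(L[...,2]>10)&(L[...,2]<40)]; print(len(q),np.percentile(q,[1,50,99],axis=0).round(1).tolist(),cv2.minAreaRect(q[:,:2].astype(np.float32)))
E
```

```text
[ 1.78823075  0.18306471 -2.34220297] 0.014859514771371206
turn deg [ 0.42  0.64 72.76]
at [ 0.4759 -0.0215  0.1824] z axis [ 0.012 -0.001 -1.   ] y axis [ 0.023  1.    -0.001] q [-0.18  0.2  -0.34  1.02  0.   -0.16] f [ 1.8  0.2 -2.3]
44335 [[-73.6, -52.6, 21.7], [55.8, -0.5, 29.7], [102.2, 51.5, 31.1]] ((5.1965789794921875, -0.53271484375), (106.87332153320312, 195.74957275390625), 89.81068420410156)
```

Emit:
{"fn": "jog_arm", "kwargs": {"rows": [[[0,0,0],[0,0,6.62],1],[[0,0,0],[0,0,6.62],1],[[0,0,0],[0,0,6.62],1],[[0,0,0],[0,0,6.62],1],[[0,0,0],[0,0,6.62],1]]}}

```text
time: 46.15
position: [0.4708, -0.0207, 0.1743]
tcp_rot: [0.299, 0.954, 0.0, -0.001]
force: [-0.2, -0.1, -2.3]
grip_width: 0.0149
grip_force: 58.9
```

Emit:
{"fn": "jog_arm", "kwargs": {"rows": [[[0,0,0],[0,0,6.62],1],[[0,0,0],[0,0,6.62],1],[[0,0,0],[0,0,6.62],1],[[0,0,0],[0,0,6.62],1],[[0,0,0],[0,0,6.62],1]]}}

```text
time: 46.57
position: [0.4707, -0.0207, 0.1742]
tcp_rot: [0.558, 0.83, 0.0, -0.001]
force: [-0.1, -0.2, -1.1]
grip_width: 0.0147
grip_force: 58.9
```

Emit:
{"fn": "jog_arm", "kwargs": {"rows": [[[0,0,0],[0,0,6.62],1],[[-3.32,-0.91,0],[0,0,0],1],[[-3.32,-0.91,0],[0,0,0],1],[[-3.32,-0.91,0],[0,0,0],1],[[-3.32,-0.91,0],[0,0,0],1]]}}

```text
time: 46.98
position: [0.472, -0.1594, 0.1741]
tcp_rot: [0.603, 0.798, 0.0, -0.001]
force: [1.8, 0.9, -2.2]
grip_width: 0.0149
grip_force: 58.9
```

Emit:
{"fn": "jog_arm", "kwargs": {"rows": [[[-3.32,-0.91,0],[0,0,0],1],[[-3.32,-0.91,0],[0,0,0],1],[[-3.32,-0.91,0],[0,0,0],1],[[0,0,0],[0,0,0],1],[[0,0,0],[0,0,0],1]]}}

```text
time: 47.4
position: [0.473, -0.2632, 0.1738]
tcp_rot: [0.604, 0.797, 0.001, -0.001]
force: [0.2, 0.9, -2.1]
grip_width: 0.0149
grip_force: 58.9
```

```bash
cat > c.py <<'E'
from m import *
s=manip.sense()
h=np.radians(-74.1); turnto((0,0,-1),(-np.sin(h),np.cos(h),0)); go((.4784,-.2626,s["position"][2])) 
zt=s["position"][2]
for n in("wrist","top","scene"):
    p=viewer.read_camera(n)
    Q,F=pts(p,(.3,-.45,zt-.042),(.65,-.05,zt-.012)); 
    if len(Q)>50:
        zz=np.median(Q[:,2]); Q=Q[abs(Q[:,2]-zz)<.006]
        print(n,"slab",len(Q),rect(Q),"z",zz.round(4),"plane",np.linalg.lstsq(np.c_[Q[:,:2],np.ones(len(Q))],Q[:,2],rcond=None)[0].round(3))
    D,_=pts(p,(.38,-.4,.045),(.58,-.11,.055)); print("   dock",len(D),rect(D) if len(D)>3 else "")
E
python3 c.py
```

```text
turn deg [ 0.   -0.13 -0.26]
at [ 0.473  -0.2632  0.1738] z axis [-0.001  0.002 -1.   ] y axis [ 0.963  0.27  -0.   ] q [-0.63  0.34 -0.17  1.06  0.    0.67] f [ 0.2  0.9 -2.1]
  shift cm [-0.09  0.53 -0.  ]
wrist slab 43875 (array([ 470.8, -259. ]), array([106.7, 195.5]), 15.9) z 0.1442 plane [-0.002  0.008  0.147]
   dock 0 
top slab 1482 (array([ 471.6, -256.6]), array([106. , 197.6]), 16.1) z 0.1453 plane [-0.004  0.009  0.149]
   dock 29 (array([ 453.2, -172.6]), array([86.1,  2.6]), 15.7)
scene slab 980 (array([ 471.5, -253.7]), array([114. , 198.6]), 16.1) z 0.145 plane [-0.007  0.007  0.15 ]
   dock 674 (array([ 479.1, -254.8]), array([ 88.6, 181.4]), 16.9)
```

Emit:
{"fn": "jog_arm", "kwargs": {"rows": [[[-0.3,0.4,0],[0,0,0],1],[[0,0,2],[0,0,-0.2],1],[[0,0,2],[0,0,0],1],[[0,0,2],[0,0,0],1],[[0,0,0.6],[0,0,0],1]]}}

```text
time: 47.97
position: [0.4771, -0.2612, 0.1062]
tcp_rot: [0.601, 0.799, 0.001, -0.003]
force: [-1.1, 0.9, -1.7]
grip_width: 0.0143
grip_force: 58.8
```

Emit:
{"fn": "jog_arm", "kwargs": {"rows": [[[0,0,0],[0,0,0],1],[[0,0,0],[0,0,0],1],[[0,0,0],[0,0,0],1]]}}

```text
time: 48.22
position: [0.4794, -0.2638, 0.1104]
tcp_rot: [0.601, 0.799, 0.001, 0.001]
force: [0.9, -0.2, -2.3]
grip_width: 0.0149
grip_force: 58.8
```

```bash
python3 c.py
```

```text
turn deg [0.12 0.04 0.15]
at [ 0.4794 -0.2638  0.1104] z axis [ 0.002 -0.    -1.   ] y axis [0.961 0.277 0.002] q [-0.62  0.4  -0.26  0.91  0.    0.67] f [ 0.9 -0.2 -2.3]
  shift cm [ 0.14 -0.07 -0.  ]
wrist slab 43863 (array([ 477.5, -260.3]), array([106.8, 196.8]), 16.5) z 0.0806 plane [0.001 0.006 0.081]
   dock 0 
top slab 1310 (array([ 478.1, -258.3]), array([105.8, 195.9]), 16.3) z 0.0818 plane [-0.001  0.004  0.083]
   dock 0 
scene slab 941 (array([ 477.6, -257.3]), array([115.6, 198.1]), 17.4) z 0.0814 plane [-0.005  0.001  0.084]
   dock 81 (array([ 516.9, -243.6]), array([ 10.3, 176.7]), 16.5)
```

Emit:
{"fn": "jog_arm", "kwargs": {"rows": [[[0,-0.15,0.3],[0,0,0.4],1],[[0,0,0.5],[0,0,0],1],[[0,0,0.5],[0,0,0],1],[[0,0,0],[0,0,0],1],[[0,0,0],[0,0,0],1]]}}

```text
time: 48.78
position: [0.4764, -0.2636, 0.0953]
tcp_rot: [0.604, 0.797, 0.001, -0.001]
force: [1.0, -0.3, -2.4]
grip_width: 0.015
grip_force: 58.8
```

Emit:
{"fn": "jog_arm", "kwargs": {"rows": [[[0,0,0.5],[0,0,0],1],[[0,0,0.5],[0,0,0],1],[[0,0,0.3],[0,0,0],1],[[0,0,0],[0,0,0],1],[[0,0,0],[0,0,0],1]]}}

```text
time: 49.2
position: [0.477, -0.2639, 0.0831]
tcp_rot: [0.604, 0.797, 0.001, -0.0]
force: [-0.3, 1.6, 0.7]
grip_width: 0.0146
grip_force: 59.2
```

```bash
python3 c.py
```

```text
turn deg [ 0.05 -0.05 -0.28]
at [ 0.477  -0.2639  0.0831] z axis [ 0.001  0.001 -1.   ] y axis [0.963 0.269 0.001] q [-0.62  0.43 -0.3   0.85  0.    0.68] f [-0.3  1.6  0.7]
  shift cm [0.08 0.17 0.  ]
wrist slab 43923 (array([ 524.3, -246.6]), array([209. , 197.2]), 16.0) z 0.0532 plane [-0.003  0.003  0.055]
   dock 43509 (array([ 474.8, -259.7]), array([106.7, 195.3]), 16.0)
top slab 1270 (array([ 524.6, -299.3]), array([162.1, 344.1]), 42.9) z 0.0542 plane [-0.004  0.007  0.058]
   dock 782 (array([ 475.3, -257.1]), array([105.9, 193.9]), 16.0)
scene slab 968 (array([ 519.9, -301.4]), array([182.2, 341.9]), 44.4) z 0.0539 plane [-0.017 -0.     0.062]
   dock 623 (array([ 474.6, -256.8]), array([114.5, 197.4]), 16.2)
```

The cover's slab is at z 0.054, which is fully down, and it's level and square at 16.0°. I'll release and retreat.

Emit:
{"fn": "jog_arm", "kwargs": {"rows": [[[0,0,0.2],[0,0,0],1],[[0,0,0],[0,0,0],1],[[0,0,0],[0,0,0],3],[[0,0,0],[0,0,0],5],[[0,0,0],[0,0,0],5]]}}

```text
time: 49.77
position: [0.4771, -0.264, 0.0809]
tcp_rot: [0.604, 0.797, 0.001, -0.0]
force: [-0.0, 0.9, 0.0]
grip_width: 0.0494
grip_force: 0.0
```

Emit:
{"fn": "jog_arm", "kwargs": {"rows": [[[0,0,0],[0,0,0],5],[[0,0,-2],[0,0,0],5],[[0,0,-3.5],[0,0,0],5],[[0,0,-3.5],[0,0,0],5],[[0,0,-3.5],[0,0,0],5]]}}

```text
time: 50.18
position: [0.4764, -0.2637, 0.2068]
tcp_rot: [0.604, 0.797, 0.001, -0.001]
force: [0.8, -1.2, -0.7]
grip_width: 0.0501
grip_force: 0.0
```

Emit:
{"fn": "jog_arm", "kwargs": {"rows": [[[0,0,-3],[0,0,0],5],[[0,-4,0],[0,0,0],5],[[0,-4,0],[0,0,0],5],[[0,0,0],[0,0,0],5],[[0,0,0],[0,0,0],5]]}}

```text
time: 50.6
position: [0.3982, -0.2858, 0.2359]
tcp_rot: [0.606, 0.796, 0.001, -0.001]
force: [0.7, -0.3, -0.2]
grip_width: 0.0501
grip_force: 0.0
```

```bash
python3 - <<'E'
from m import *
for n in("top","scene"):
    p=viewer.read_camera(n); W=cloud(p)
    Q,F=pts(p,(.38,-.4,.045),(.58,-.11,.06)); print(n,"cover",rect(Q),np.median(Q[:,2]))
    for t in("pack_red","pack_yellow","pack_blue","charger_lever_tip"):
        for x in spotter.trace(p,t)[:1]: q=W[x["mask"]];print(t,round(x["conf"],2),np.nanpercentile(q,[3,50,97],axis=0).round(3).tolist())
    cv2.imwrite(f"pics/{n}12.png",p["frame"])
print(manip.sense()["time"],manip.sense()["force"])
E
```

```text
top cover (array([ 476. , -258.9]), array([105.9, 196.9]), 15.8) 0.05406788535618179
pack_red 0.93 [[0.469, 0.365, 0.094], [0.486, 0.382, 0.146], [0.507, 0.409, 0.233]]
pack_yellow 0.76 [[0.519, 0.173, 0.01], [0.536, 0.192, 0.145], [0.579, 0.222, 0.232]]
pack_blue 0.62 [[0.501, 0.271, 0.02], [0.517, 0.289, 0.147], [0.541, 0.318, 0.234]]
charger_lever_tip 0.6 [[0.665, 0.037, 0.121], [0.673, 0.059, 0.17], [0.682, 0.073, 0.177]]
scene cover (array([ 474.2, -256.4]), array([112.3, 198.1]), 15.3) 0.05397048995357645
pack_red 0.7 [[0.39, 0.367, 0.003], [0.494, 0.386, 0.149], [0.51, 0.412, 0.234]]
pack_yellow 0.53 [[0.525, 0.18, 0.086], [0.544, 0.202, 0.191], [0.56, 0.222, 0.233]]
pack_blue 0.53 [[0.435, 0.275, 0.002], [0.527, 0.294, 0.161], [0.562, 0.322, 0.234]]
charger_lever_tip 0.59 [[0.672, 0.036, 0.11], [0.679, 0.061, 0.167], [0.687, 0.075, 0.177]]
51.1 [-0.47917394  0.393979   -0.06822853]
```

View pics/scene12.png

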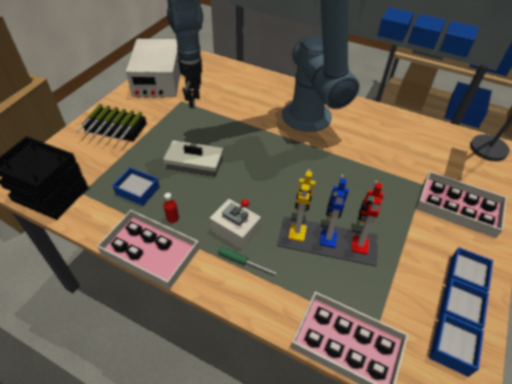

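The cover is squarely on the dock at (193,157), with its slab at z 0.054. All three packs hang on their hooks, at (304,190), (338,198) and (372,203). The lever is off at (244,203), and the bystanders haven't moved.

```bash
python3 -c "
from cell import order; print(order.sign_off())"
```

```text
the job is handed in; nothing more can be done
None
```

The job is handed in, with no verdict returned: the charger is off, all three packs were tugged in order (red, yellow, blue) and hang on their hooks, and the cover is squarely down on the dock; while I was carrying red I knocked the blue pack out of the dock, so blue was picked up off the bench instead of pulled straight up.

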